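Hang the rinsed scoop in the deep pan and close it with the notched lid

TASK

Take the scoop off the round rinse pot and hang it by its hook over the rim of the deep pan, at the middle of either of the pan's two shorter sides, bowl inside, and let go of it. Then move the notched lid from the shallow pan to the deep pan and seat it fully home, flat on the rim all round, with the hung scoop's handle standing up through the notch. Leave everything else on the bench where it is.

Things in the scene. Friction and masses are not known exactly. Their poses are not given: they have to be found in the camera images.
- scoop: Stainless scoop with a rim hook on its handle, 175 mm long, about 0.17 kg, loose. Origin: centre of the underside of the hook's arch, the face that rests on a rim. z runs up the handle, x from the handle to the hook's free leg (out of the vessel when hung). At the start it hangs by its hook on the round pot's rim, bowl inside, upright within 5 degrees.
- scoop_grip (a point): Place to grip the scoop: in its straight handle bar, scoop frame x -15.5, y 0, z 46 mm, axes as the scoop's. The bar is 14 mm wide (y), 9 mm thick (scoop x -20 to -11 mm), and runs from z -52 to its top at z 70 mm. Grip across the 14 mm width, fingers closing along y.
- scoop_hook (a point): Inner mouth of the scoop's hook, scoop frame x 0, y 0, z -12 mm. Hook: arch 14 mm wide (y), 5 mm thick (z 0 to 5 mm), ending at x 17 mm in a free leg 5 mm thick that hangs down to z -25 mm; clear gap for a rim between handle and leg 22 mm (x -11 to +11 mm).
- scoop_tip (a point): Lower end of the scoop's bowl, scoop frame x -27, y 0, z -105 mm. The trough-shaped bowl spans z -105 to -45 mm, 59 mm wide (y), x -40 to -13 mm, its belly towards the hook. Hung on a rim, it leans a few degrees until the belly rests on the wall.
- deep_pan: The deeper of two rectangular stainless pans, fixed, empty. Origin: centre of its underside, x along its length. Flat rim flange 12 mm wide, 4 mm thick: outside 200 (x) x 140 mm (y), opening 176 x 116 mm, rim top at z 150 mm. Walls 3 mm thick just outside the opening; inner floor at z 3 mm. Its shorter sides are the flanges at x 88 to 100 and -100 to -88 mm.
- shallow_pan: The shallower pan, fixed: outline, flange and opening as the deep pan's, but rim top at z 100 mm, too shallow for the scoop. Origin: centre of its underside, x along its length. At the start the notched lid covers it.
- pot: Round stainless rinse pot, fixed: 120 mm tall, inner radius 66 mm, 73 mm over the rim bead. Origin: centre of its underside. At the start the scoop hangs on its rim at the pot's own +x side.
- lid: Notched stainless lid, about 0.36 kg, loose: plate 200 (x) x 140 (y) x 3 mm. Origin: centre of the plate's underside, which rests on a pan's flange. A step 169 x 109 mm reaches 6 mm below it into the pan's opening (3.5 mm play each side, its lower half 1.5 mm smaller all round). It starts seated on the shallow pan, lengthwise with it.
- lid_grip (a point): Centre of the lid's straight bar handle, 26 mm above the plate's underside (lid frame x 0, y 0). The bar lies along the lid's x: 90 mm long, 12 mm wide (y), z 20 to 32 mm, on two posts at its ends. Grip across the 12 mm width, fingers closing along y.
- lid_notch (a point): Middle of the lid's notch, lid frame x -85, y 0, z 0 mm. The notch is open at the short edge at -x: 40 mm wide (y), cut 46 mm in from the edge (x -100 to -54 mm), through plate and step.
- jar: Small glass jar with a dark metal cap, 54 dia. x 85 tall (mm); origin at the centre of its underside. Bystander: leave it alone.
- tin: Plain steel can, 56 dia. x 105 tall (mm); origin at the centre of its underside. Bystander: leave it alone.
- shaker: Steel shaker with a domed top, 54 dia. x 128 tall (mm); origin at the centre of its underside. Bystander: leave it alone.
- sprayer: White trigger-spray bottle, 60 dia., grey trigger head, about 157 tall, its nozzle reaching 37 from the axis along -x (mm); origin at the centre of its underside. Bystander: leave it alone.
- bowl: Small steel bowl, 84 dia. x 38 tall (mm); origin at the centre of its underside. Bystander: leave it alone.
- tape: Roll of clear packing tape lying flat, 84 dia. x 36 tall (mm); origin at the centre of its underside. Bystander: leave it alone.
- tongs: Steel tongs lying flat, about 240 long along x, 45 wide, 24 tall (mm); origin at the centre of its underside. Bystander: leave it alone.
- meter: Grey hand-held moisture meter lying flat, 120 x 55 x 24 (mm); origin at the centre of its underside. Bystander: leave it alone.
Things that resemble listed ones, but are neither listed nor needed, are in the scene too. What is shaped like the scoop but orange is not meant.

How it is judged:
On the way:
1. the scoop hangs by its hook over the middle of one of the deep pan's shorter sides, bowl inside, let go (((x of scoop in the frame of deep_pan between 0.085 and 0.103 m and x of scoop_tip in the frame of deep_pan between 0 and 0.088 m) or (x of scoop in the frame of deep_pan between -0.103 and -0.085 m and x of scoop_tip in the frame of deep_pan between -0.088 and 0 m)) and y of scoop in the frame of deep_pan between -0.025 and 0.025 m and z of scoop in the frame of deep_pan between 0.147 and 0.157 m and z of scoop_tip in the frame of deep_pan between 0.02 and 0.08 m and angle between scoop's own z axis and vertical below 0.16 rad and contact force between scoop and the fingers below 0.1 N), for 0.3 s.
At the end, for the whole second after the job is handed in: The scoop hangs by its hook (within 9 deg of upright) on the rim at the middle (25 mm) of a short side of the deep pan, bowl inside off the floor; the lid is seated there, flat on the rim (3 mm, 2 deg) and centred (7 mm); both released and at rest (all of step 1 and x of lid in the frame of deep_pan between -0.007 and 0.007 m and y of lid in the frame of deep_pan between -0.007 and 0.007 m and z of lid in the frame of deep_pan between 0.147 and 0.1535 m and angle between lid's own z axis and vertical below 0.035 rad and angle between the x axis of lid and the x axis of deep_pan, either way round below 0.08 rad and linear speed of each of scoop, lid below 0.03 m/s and contact force between lid and the fingers below 0.1 N); the robot touches nothing.
It fails at once if one of the bystanders is disturbed (moved more than 25 mm) (distance of any of jar, tin, shaker, sprayer, bowl, tape, tongs, meter from where it was at the start of the episode above 0.025 m).
It also fails if it takes over 64 s, if anything falls off the work surface, if the arm or the gripper's body presses on something with over 40 N, if the wrist force passes 120 N, or if a joint passes its speed limit or range.

ROBOT

A 7-joint arm with a two-finger parallel gripper is mounted at the origin on the work surface. World frame = base frame: x ahead of the robot, y to its left, z up, the work surface at z = 0. Lengths are in m, angles in rad, forces in N, time in s.
With the tool pointing down it reaches from about 0.425 to 0.95 m from the base axis. Payload 4.7 kg.
Tool frame: the origin (TCP) lies at the very end of the fingers, on their centre line; the grasp point (between the pads) lies arm.hold_point_z behind it (arm.hold_point_z is the distance from the TCP to the grasp point, in m); y points along the fingers, x is the direction in which the jaws open and shut, and the axes are right-handed (so a half turn about y gives the same grasp; the last joint's range is limited). The gripper opens to 87 mm and grips with 3 to 60 N. Pads are 19 mm wide; open, the fingers measure 117 mm over their backs; the gripper's body (75 mm by 190 mm) begins 51 mm behind the grasp point.
Start: joints at [-1.331, 0.469, -0.049, 1.532, 0.024, 1.141, -0.082], TCP at [0.179, 0.651, 0.198] pointing down, gripper open.
Joint ranges: [-2.59, 2.59], [-0.33, 1.99], [-1.39, 1.29], [0.1, 2.45], [-1.04, 4.18], [0.21, 1.99], [-2.66, 2.66]. Speed limits (rad/s): [2.57, 2.57, 3.14, 3.14, 3.14, 3.14, 3.14].

INTERFACE

Orientations are given as a 3x3 rotation matrix whose columns are the frame's x, y, z axes.
In Python, from workcell import arm gives the robot as it stands.
- The arm moves only by the tool drive_tool, never from a script. Its argument "rows" is a list of rows, each an object with "hand": the finger opening in cm, from 0 to 8.7; "xyz": the shift along the tool's x, y, z in cm, a list of three; "spin": the turn about the tool's y in degrees. A call has 1 to 5 rows; each row shifts and turns the commanded pose from where the row before left it, along the tool's axes as they then stand; what a row does not reach is not made up. A row lasts 1/10 s, in which the tool goes at most 50 mm and 8.59 degrees, less where a joint would pass 70% of its speed; a pose out of reach is approached as far as the arm can. A call with a gripper value outside its range is refused whole. The fingers move at their own pace and stop on an object; "newtons" is the grip in N (left out, the last holds). Time passes only in rows, so rows that do not move let the fingers close. It gives the time, the measured TCP pose, the force and the opening at its end, in the units of the state.
- arm.sense(): the state, without advancing time (a new reading comes with each control period).
- arm.snapshot(name): name is "scene" or "top"; returns the picture (420x560x3 uint8, red, green, blue); there is no depth.
- arm.get_calibration(name): a dict with "intrinsics" (3x3 intrinsics, pixels), "R" (3x3) and "t" (3): a world point X has camera coordinates R X + t. Camera axes: x right, y down, z forward; pixel columns grow to the right and rows downward; lengths in m; the calibration is good to about 2 mm. A picture is of the moment at which its call begins. get_calibration takes no time and is no camera call.
- arm.hand_in(): hands the job in, once; it reports no verdict.
Trained networks look in the newest picture that a camera, given by its name, has taken for a name from the list of things; names that differ only in an ending like _2 or _b are one class to them, and where a whole thing is asked for, a point or a joint stands for the part that bears it (a point fixed in the world has none). Each returns a list of dicts, best first, with "p" (0 to 1); they miss things now and then, are a little off and sometimes report something else, mostly with a low value. They report only what shows in the picture. A call takes as long as a camera call. They do not tell look-alikes from the thing itself.
- arm.trace(camera, label): "pixels" (420x560 bool, what is visible of it) and "box" ([left, top, width, height] as shares, 0 to 1, of the picture: columns of its width, rows of its height, round what is visible of it).
- arm.pinpoint(camera, label): "at" ([column, row] as shares, 0 to 1, of the picture: columns of its width, rows of its height: a listed point, or the origin of a listed thing).
The state is a dict: "t": time; "joint_positions": joint angles; "qd": joint speeds; "joint_efforts": joint torques, N m; "eef_pos": TCP position; "tool_rot": TCP orientation; "force": force on the tool from outside, world axes, zero at the start; "wrist_torque": the same for the moment, N m; "grip_width": finger opening in m.
Only numpy, scipy, OpenCV 4.12 (cv2) and the standard library are available. Lean on these libraries where they do the work, as an engineer would, in place of code of your own. Each camera call takes 0.05 s, during which the arm holds its last target. There are 200 camera calls.

## Working session

There is one attempt and no reset: what is moved stays moved. The work goes in short steps, Python scripts to look and compute and a tool call to move; the robot and the scene stay as the last step left them, time stands still between calls to the robot, and variables do not carry over. Pictures are saved under pics/ and viewed, about 8 in all and at most 12, crops included, and the job is handed in when it is done.

Besides the shell and the picture viewer there is one more tool, called after "Emit:" as name(argument=value, ...), one argument or row to a line, values as JSON. drive_tool: Moves the arm, as the interface text tells. Its arguments: {"type":"object","properties":{"rows":{"type":"array","items":{"type":"object","properties":{"hand":{"type":"number"},"xyz":{"type":"array","items":{"type":"number"}},"spin":{"type":"number"}}}},"newtons":{"type":"number"}},"required":["rows"]}

```bash
mkdir -p pics; ls; python3 - <<'E'
from workcell import arm
import cv2, numpy as np
for c in ("scene","top"):
    im=arm.snapshot(c); cv2.imwrite(f"pics/{c}0.png",im[:,:,::-1])
    k=arm.get_calibration(c); print(c,np.round(k["intrinsics"],1).tolist(),np.round(k["R"],3).tolist(),np.round(k["t"],3).tolist())
    for l in ("scoop_grip","scoop_hook","scoop","deep_pan","shallow_pan","pot","lid","lid_grip","lid_notch"):
        print(c,l,[(round(d["p"],2),round(d["at"][0]*560),round(d["at"][1]*420)) for d in arm.pinpoint(c,l)][:4])
s=arm.sense(); print(s, arm.hold_point_z)
E
```

```text
pics
scene [[388.3, 0.0, 277.9], [0.0, 388.3, 213.7], [0.0, 0.0, 1.0]] [[-0.884, 0.468, 0.015], [0.376, 0.728, -0.574], [-0.279, -0.502, -0.819]] [0.494, -0.112, 1.601]
scene scoop_grip [(0.8, 261, 118), (0.61, 263, 138)]
scene scoop_hook [(0.67, 265, 149), (0.52, 273, 136)]
scene scoop [(0.64, 265, 146), (0.48, 268, 126)]
scene deep_pan [(0.56, 267, 246)]
scene shallow_pan []
scene pot [(0.84, 258, 177)]
scene lid [(0.94, 343, 282)]
scene lid_grip [(0.94, 345, 280)]
scene lid_notch [(0.57, 339, 262), (0.4, 207, 166)]
top [[515.6, 0.0, 278.0], [0.0, 515.6, 207.1], [0.0, 0.0, 1.0]] [[0.001, -1.0, 0.004], [-0.984, -0.002, -0.178], [0.178, -0.003, -0.984]] [-0.017, 0.546, 1.437]
top scoop_grip [(0.67, 403, 238), (0.56, 466, 273)]
top scoop_hook [(0.72, 120, 171), (0.69, 452, 286), (0.65, 403, 244), (0.37, 176, 233)]
top scoop [(0.74, 455, 284), (0.71, 225, 256), (0.57, 405, 244)]
top deep_pan [(0.89, 271, 192), (0.58, 175, 232)]
top shallow_pan [(0.85, 176, 234)]
top pot [(0.79, 374, 231)]
top lid [(0.84, 167, 227)]
top lid_grip [(0.69, 169, 225)]
top lid_notch [(0.86, 191, 240), (0.47, 405, 243), (0.15, 120, 172)]
{'t': 1.0, 'joint_positions': array([-1.3309353 ,  0.46857634, -0.04858391,  1.53251721,  0.02411264,
        1.14101027, -0.08230609]), 'qd': array([ 0.0009028 , -0.00123704,  0.00043187, -0.00053542, -0.000325  ,
       -0.00027205,  0.00072288]), 'joint_efforts': array([-1.17577119e-04, -5.07843161e+01, -8.10187426e-02, -2.36449850e+01,
       -6.12705946e-02,  3.13365099e-02,  2.71175645e-05]), 'eef_pos': array([0.17920849, 0.65078512, 0.19798147]), 'tool_rot': array([[ 2.65541812e-01, -2.37723217e-07, -9.64099344e-01],
       [ 9.64099342e-01,  7.60277962e-05,  2.65541812e-01],
       [ 7.32352230e-05, -9.99999997e-01,  2.04177476e-05]]), 'force': array([0.26070582, 0.25339011, 0.02458904]), 'wrist_torque': array([0.00518542, 0.00721333, 0.00303576]), 'grip_width': 0.08698325597522868} 0.0187
```

View pics/scene0.png

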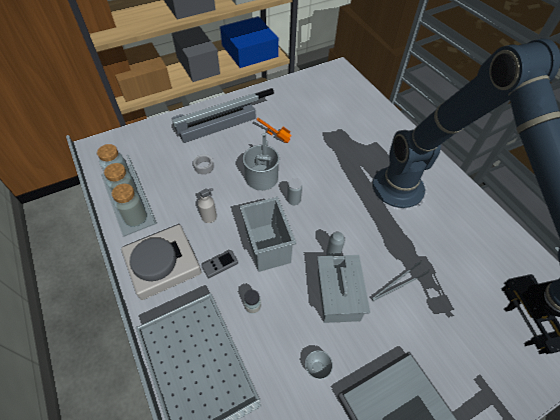

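View pics/top0.png

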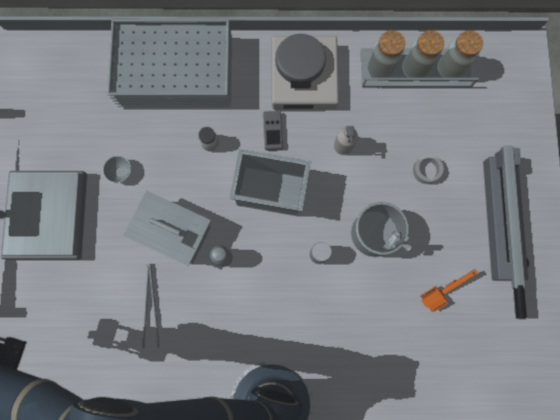

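In the scene view the steel scoop stands in the pot at about (263,145) and the orange look-alike lies on the bench at (275,130). In the top view:
- scoop handle ~(403,240), pot (381,230)
- orange scoop (450,288)
- deep pan (271,181)
- lid on the shallow pan (167,228), notch ~(190,240)
- a covered tray at (45,213), which is a look-alike

The scoop I want is the steel one in the pot. I'll check it in a close crop.

```bash
cat > h.py <<'E'
from workcell import arm
import cv2, numpy as np
from scipy.optimize import least_squares
C={c:arm.get_calibration(c) for c in ("scene","top")}
def proj(c,X):
    k=C[c]; q=(np.atleast_2d(X)@np.array(k["R"]).T+k["t"])@np.array(k["intrinsics"]).T
    return q[:,:2]/q[:,2:]
def back(c,uv,z):
    k=C[c]; R=np.array(k["R"]); o=-R.T@k["t"]
    uv=np.atleast_2d(uv).astype(float)
    d=np.c_[uv,np.ones(len(uv))]@np.linalg.inv(k["intrinsics"]).T@R
    return o+d*((z-o[2])/d[:,2])[:,None]
def tri(pts):
    f=lambda X:np.concatenate([proj(c,X)[0]-p for c,p in pts.items()])
    r=least_squares(f,[.5,0,.1]); return r.x,r.fun
def rect(c,im,cx,cy,z,half=.13,n=390):
    w=np.array([[cx+half,cy+half,z],[cx+half,cy-half,z],[cx-half,cy-half,z],[cx-half,cy+half,z]])
    M=cv2.getPerspectiveTransform(proj(c,w).astype(np.float32),np.float32([[0,0],[n,0],[n,n],[0,n]]))
    return cv2.warpPerspective(im,M,(n,n),flags=cv2.INTER_CUBIC)  # up=+x, left=+y
def maskrect(c,label,z):
    out=[]
    for d in arm.trace(c,label)[:2]:
        m=d["pixels"].astype(np.uint8); v,u=np.nonzero(m)
        P=back(c,np.c_[u,v],z)[:,:2]; (cx,cy),s,a=cv2.minAreaRect((P*1000).astype(np.float32))
        out.append((round(d["p"],2),len(u),np.round([cx,cy,*s,a],1).tolist(),np.round(P.mean(0)*1000,1).tolist()))
    return out
E
python3 - <<'E'
from h import *
ims={c:cv2.imread(f"pics/{c}0.png") for c in C}
for c in C:
    for l,z in(("deep_pan",.15),("lid",.103),("pot",.12),("scoop",.05)):
        print(c,l,maskrect(c,l,z))
pd=back("top",[271,181],.15)[0]; pl=back("top",[167,228],.103)[0]; pp=back("top",[381,230],.12)[0]
print(pd,pl,pp)
rows=[np.hstack([rect(c,ims[c],p[0],p[1],z,n=266) for p,z in((pd,.15),(pl,.103),(pp,.12))]) for c in C]
cv2.imwrite("pics/r1.png",np.vstack(rows))
E
```

```text
scene deep_pan [(0.71, 2857, [616.4, 34.2, 267.1, 148.5, 79.0], [620.2, 37.6])]
scene lid [(0.81, 2331, [482.1, 290.8, 196.1, 142.9, 65.2], [487.4, 300.2])]
scene pot [(0.95, 1270, [498.2, -263.7, 231.6, 144.9, 62.0], [500.6, -254.2]), (0.62, 437, [754.2, -183.0, 150.8, 53.9, 75.0], [753.4, -179.9])]
scene scoop [(0.8, 200, [417.7, -401.8, 175.8, 49.9, 62.9], [425.0, -382.8]), (0.57, 257, [322.4, -490.3, 72.0, 184.8, 26.6], [316.3, -467.8])]
top deep_pan [(0.77, 4092, [596.5, 9.3, 201.6, 160.6, 80.0], [596.6, 8.6])]
top lid [(0.77, 3493, [479.5, 293.2, 202.9, 142.8, 64.9], [480.2, 297.1]), (0.2, 385, [733.7, 185.1, 74.5, 49.5, 26.7], [733.3, 184.1])]
top pot [(0.58, 2101, [472.8, -291.7, 140.1, 154.1, 0.1], [475.8, -287.6])]
top scoop [(0.58, 627, [312.3, -499.3, 57.5, 175.2, 27.9], [301.6, -473.9]), (0.56, 266, [449.6, -349.9, 50.4, 77.0, 2.6], [446.3, -351.3])]
[0.6001322 0.0027671 0.15     ] [0.47784662 0.28921136 0.103     ] [ 0.47084054 -0.29689727  0.12      ]
```

View pics/r1.png

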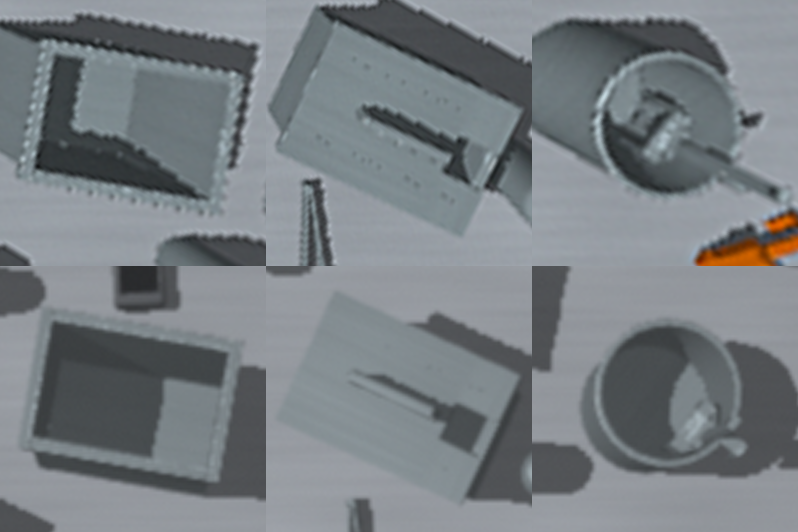

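The crops show the steel scoop in the pot, its hook over the rim towards −x/−y, with the orange one outside. The lid's notch faces roughly −y, so the −y short side of the deep pan suits. I'll refine the poses with an edge fit.

```bash
cat >> h.py <<'E'
from scipy.optimize import differential_evolution
from scipy.ndimage import map_coordinates
def grads(ims):
    G={}
    for c,im in ims.items():
        g=[cv2.GaussianBlur(ch,(0,0),.8) for ch in cv2.split(im.astype(np.float32))]
        G[c]=np.sqrt(sum(cv2.Sobel(x,cv2.CV_32F,1,0)**2+cv2.Sobel(x,cv2.CV_32F,0,1)**2 for x in g))
        G[c]=np.minimum(G[c],150)
    return G
def box(lx,ly,z,n=60):
    t=np.linspace(-1,1,n); o=np.ones(n)
    return np.c_[np.r_[t,t,o,-o]*lx/2,np.r_[o,-o,t,t]*ly/2,np.full(4*n,z)]
def place(P,x,y,a):
    c,s=np.cos(a),np.sin(a); return np.c_[x+c*P[:,0]-s*P[:,1],y+s*P[:,0]+c*P[:,1],P[:,2]]
def fit(G,P,x0,d,cams):
    def f(q):
        Q=place(P,*q); return -sum(map_coordinates(G[c],proj(c,Q)[:,::-1].T,order=1).mean() for c in cams)
    b=[(x-e,x+e) for x,e in zip(x0,d)]
    r=differential_evolution(f,b,seed=1,popsize=20,tol=1e-6); return np.round(r.x,4),round(-r.fun,1)
def seg(a,b,n=30): return np.linspace(a,b,n)
pan=np.vstack([box(.2,.14,.15),box(.176,.116,.15)])
lidm=np.vstack([box(.2,.14,.003),seg([-.1,-.02,.003],[-.054,-.02,.003]),seg([-.1,.02,.003],[-.054,.02,.003]),seg([-.054,-.02,.003],[-.054,.02,.003])])
t=np.linspace(0,2*np.pi,200); potm=np.c_[.073*np.cos(t),.073*np.sin(t),np.full(200,.118)]
potm=np.vstack([potm,np.c_[.066*np.cos(t),.066*np.sin(t),np.full(200,.12)]])
E
python3 - <<'E'
from h import *
ims={c:cv2.imread(f"pics/{c}0.png") for c in C}; G=grads(ims)
for cams in(["scene"],["top"],["scene","top"]):
    print(cams,"pan",fit(G,pan,[.603,.005,np.radians(81)],[.02,.02,.15],cams),
     "lid",fit(G,lidm+[0,0,.1],[.48,.292,np.radians(65)],[.02,.02,.15],cams),
     "pot",fit(G,potm,[.47,-.296,0],[.02,.02,.01],cams))
for g,h in(((261,118),(403,238)),((263,138),(403,238))): print(tri({"scene":g,"top":h}))
vis=[]
for c in C:
    big=cv2.resize(ims[c],None,fx=6,fy=6,interpolation=cv2.INTER_CUBIC)
    u,v=(262,140) if c=="scene" else (398,238)
    vis.append(big[v*6-200:v*6+200,u*6-200:u*6+200])
cv2.imwrite("pics/scoop1.png",np.hstack(vis))
E
```

```text
['scene'] pan (array([0.6057, 0.0058, 1.3902]), np.float64(129.0)) lid (array([0.4813, 0.2899, 1.1287]), np.float64(133.4)) pot (array([ 0.4811, -0.3006,  0.0023]), np.float64(134.3))
['top'] pan (array([0.6059, 0.0056, 1.3963]), np.float32(118.9)) lid (array([0.4799, 0.2908, 1.1453]), np.float64(104.7)) pot (array([ 0.4774, -0.2993, -0.0088]), np.float64(131.9))
['scene', 'top'] pan (array([0.6058, 0.0057, 1.3948]), np.float64(247.8)) lid (array([0.4806, 0.2902, 1.1352]), np.float32(236.5)) pot (array([ 0.4776, -0.2995, -0.01  ]), np.float64(264.1))
(array([ 0.43782585, -0.32353863,  0.27671374]), array([ 5.7900529 ,  1.92619306,  2.51798307, -3.15426536]))
(array([ 0.44341434, -0.34369479,  0.17137345]), array([ 0.39478248,  0.13037978,  0.17494932, -0.21788249]))
```

View pics/scoop1.png

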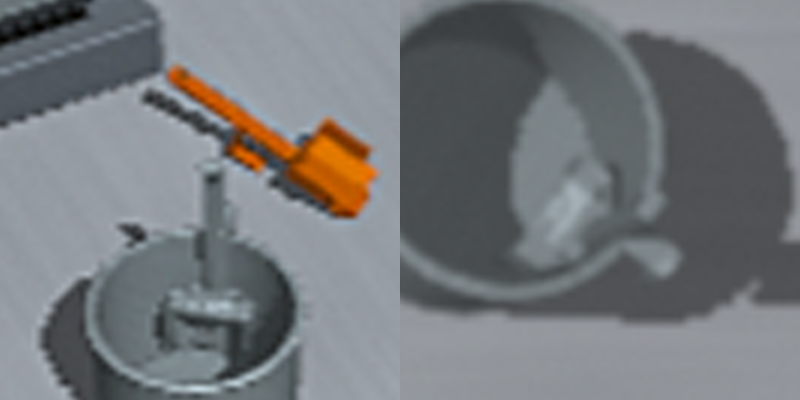

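```bash
cat >> h.py <<'E'
def bx(x0,x1,y0,y1,z0,z1):
    V=np.array([[x,y,z] for x in(x0,x1) for y in(y0,y1) for z in(z0,z1)])
    E=[(i,j) for i in range(8) for j in range(i+1,8) if bin(i^j).count("1")==1]
    return [(V[i],V[j]) for i,j in E]
scoop_e=bx(-.020,-.011,-.007,.007,.005,.07)+bx(-.011,.017,-.007,.007,0,.005)+bx(.012,.017,-.007,.007,-.025,0)
def scoopT(P,q):  # x,y,z,yaw,lean(about y),roll(about x)
    from scipy.spatial.transform import Rotation as R
    return R.from_euler("ZYX",q[3:]).apply(P)+q[:3]
def draw(big,c,q,f,off,edges):
    for a,b in edges:
        p=(proj(c,scoopT(np.array([a,b]),q))-off+.5)*f
        cv2.line(big,*[tuple(int(round(w)) for w in r) for r in p],(0,0,255),1)
E
python3 - <<'E'
from h import *
ims={c:cv2.imread(f"pics/{c}0.png") for c in C}; G=grads(ims)
P=np.vstack([seg(a,b,15) for a,b in scoop_e])
def f(q): 
    return -sum(map_coordinates(G[c],proj(c,scoopT(P,q))[:,::-1].T,order=1).mean() for c in C)
pc=np.array([.478,-.2995]);best=None
b=[(.415,.455),(-.375,-.335),(.116,.126),(-2.7,-1.75),(-.09,.09),(-.09,.09)]
for s in range(3):
    r=differential_evolution(f,b,seed=s,popsize=25,maxiter=300,tol=1e-6)
    print(np.round(r.x,3),r.fun, np.round([np.hypot(*(r.x[:2]-pc)),np.arctan2(*(r.x[:2]-pc)[::-1])],3), np.round(scoopT(np.array([[-.0155,0,.046]]),r.x),4))
    if best is None or r.fun<best.fun: best=r
vis=[]
for c in C:
    u,v=(262,140) if c=="scene" else (402,240)
    big=cv2.resize(ims[c][v-25:v+25,u-25:u+25],None,fx=8,fy=8,interpolation=cv2.INTER_CUBIC)
    draw(big,c,best.x,8,np.array([u-25,v-25]),scoop_e); vis.append(big)
cv2.imwrite("pics/scoop2.png",np.hstack(vis))
E
```

```text
[ 0.446 -0.353  0.116 -1.969 -0.09   0.083] -248.61531 [ 0.062 -2.106] [[ 0.4502 -0.3337  0.1603]]
[ 0.446 -0.353  0.116 -1.969 -0.09   0.083] -248.6153564453125 [ 0.062 -2.106] [[ 0.4502 -0.3337  0.1603]]
[ 0.446 -0.353  0.116 -1.969 -0.09   0.083] -248.6153564453125 [ 0.062 -2.106] [[ 0.4502 -0.3337  0.1603]]
```

View pics/scoop2.png

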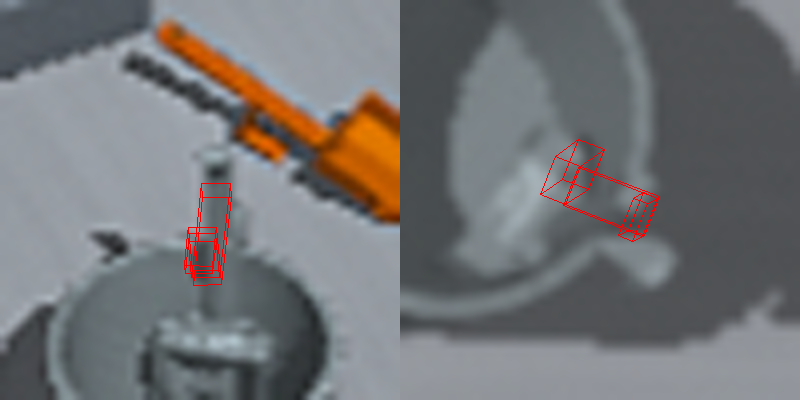

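The edge fit missed the bar: its top shows at about (263.5,134) in the scene view. I'll fit to the network's masks and points instead.

```bash
python3 - <<'E'
from h import *
ims={c:cv2.imread(f"pics/{c}0.png") for c in C}
for tp in((408,247),(405,244),(409,248)): 
    x,e=tri({"scene":(263.5,134),"top":tp}); print("top",tp,np.round(x,4),np.round(e,1))
print("top pix at z .19",back("top",[409,247.5],.19),back("top",[404.5,237],.12), back("scene",[263.5,134],.19))
vis=[]
for c in C:
    u,v=(262,140) if c=="scene" else (402,240)
    big=cv2.resize(ims[c][v-25:v+25,u-25:u+25],None,fx=8,fy=8,interpolation=cv2.INTER_CUBIC)
    big=cv2.convertScaleAbs(big,alpha=1.5,beta=-60)
    for d,col in zip(arm.trace(c,"scoop")[:2],((0,255,0),(255,0,255))):
        m=cv2.resize(d["pixels"][v-25:v+25,u-25:u+25].astype(np.uint8),None,fx=8,fy=8,interpolation=0)
        cv2.drawContours(big,cv2.findContours(m,0,1)[0],-1,col,1)
    # hypotheses of yaw: origin on rim at r .068, angle a, yaw a
    for a,col in((-110,(0,0,255)),(-130,(0,255,255)),(-120,(255,100,0))):
        a=np.radians(a); q=[.478+.0665*np.cos(a),-.2995+.0665*np.sin(a),.12,a,0,0]
        for e0,e1 in [((-.0155,0,0),(-.0155,0,.07)),((-.0155,0,.003),(.0145,0,.003)),((.0145,0,0),(.0145,0,-.025))]:
            p=(proj(c,scoopT(np.array([e0,e1]),q))-[u-25,v-25]+.5)*8
            cv2.line(big,*[tuple(int(round(w)) for w in r) for r in p],col,1)
    vis.append(big)
cv2.imwrite("pics/scoop3.png",np.hstack(vis))
E
```

```text
top (408, 247) [ 0.4235 -0.3597  0.1665] [ 2.6  0.9  1.1 -1.4]
top (405, 244) [ 0.4298 -0.3489  0.1787] [ 2.4  0.8  1.1 -1.3]
top (409, 248) [ 0.4214 -0.3634  0.1623] [ 2.7  0.9  1.2 -1.5]
top pix at z .19 [[ 0.41606533 -0.35300165  0.19      ]] [[ 0.4517594  -0.36012492  0.12      ]] [[ 0.44135616 -0.34623151  0.19      ]]
```

View pics/scoop3.png

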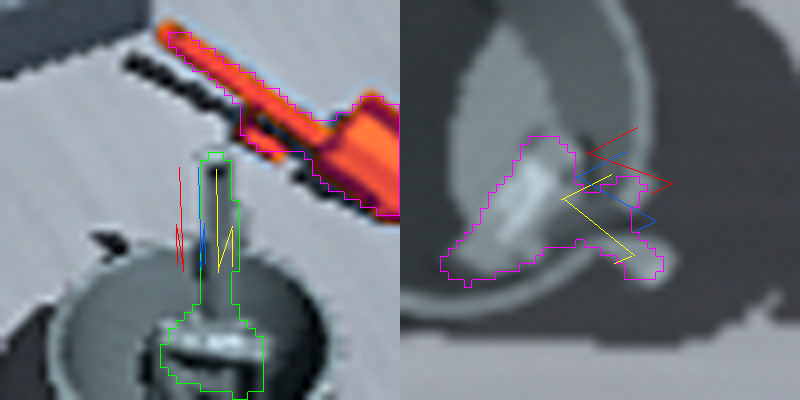

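```bash
python3 - <<'E'
from h import *
for sp in((263.5,134),(264,135)):
  for tp in((406,238),(407,238),(407,239)):
    x,e=tri({"scene":sp,"top":tp}); print(sp,tp,np.round(x,4),np.round(e,1))
pc=np.array([.478,-.2995])
for uv in((408.4,247.6),(407,246.5)):
    b=back("top",uv,.122)[0]; d=b[:2]-pc; print(b,np.hypot(*d),np.degrees(np.arctan2(d[1],d[0])))
E
```

```text
(263.5, 134) (406, 238) [ 0.4408 -0.3466  0.1893] [ 0.1  0.   0.  -0. ]
(263.5, 134) (407, 238) [ 0.4407 -0.3494  0.1874] [-0.2 -0.1 -0.1  0.1]
(263.5, 134) (407, 239) [ 0.4388 -0.3502  0.1853] [ 0.2  0.1  0.1 -0.1]
(264, 135) (406, 238) [ 0.4407 -0.3472  0.1844] [-0.4 -0.1 -0.2  0.2]
(264, 135) (407, 238) [ 0.4405 -0.35    0.1825] [-0.7 -0.2 -0.3  0.4]
(264, 135) (407, 239) [ 0.4386 -0.3508  0.1804] [-0.4 -0.1 -0.2  0.2]
[ 0.42271191 -0.36894133  0.122     ] 0.08876301105743602 -128.5262488341113
[ 0.42568751 -0.36528381  0.122     ] 0.08404823945283545 -128.49236307087025
```

The bump at top-view (407,238) is the bar's top and the blob at (408,247.5) is the hook. That puts the scoop yaw at about −128.4° and the grip at about (0.4435, −0.3445, 0.166). First I lift, then swing round on an arc.

Emit:
drive_tool(
  rows=[
    {"hand": 8.7, "xyz": [0, -4.5, 0], "spin": 0},
    {"hand": 8.7, "xyz": [0, -4.5, 0], "spin": 0},
    {"hand": 8.7, "xyz": [-0.5, 0, -4.9], "spin": 4.7},
    {"hand": 8.7, "xyz": [-0.5, 0, -4.9], "spin": 4.7},
    {"hand": 8.7, "xyz": [-0.5, 0, -4.9], "spin": 4.7},
  ],
)

```text
t: 2.0
eef_pos: [0.3133, 0.5859, 0.2884]
tool_rot: [[0.494, 0.001, -0.869], [0.869, 0.001, 0.494], [0.001, -1.0, -0.0]]
force: [-0.1, 0.2, -0.4]
grip_width: 0.0875
```

Emit:
drive_tool(
  rows=[
    {"hand": 8.7, "xyz": [-0.5, 0, -4.9], "spin": 4.7},
    {"hand": 8.7, "xyz": [-0.5, 0, -4.9], "spin": 4.7},
    {"hand": 8.7, "xyz": [-0.5, 0, -4.9], "spin": 4.7},
    {"hand": 8.7, "xyz": [-0.5, 0, -4.9], "spin": 4.7},
    {"hand": 8.7, "xyz": [-0.5, 0, -4.9], "spin": 4.7},
  ],
)

```text
t: 2.5
eef_pos: [0.487, 0.4126, 0.2879]
tool_rot: [[0.801, 0.0, -0.599], [0.599, 0.0, 0.801], [0.0, -1.0, 0.0]]
force: [0.3, 1.1, -0.2]
grip_width: 0.087
```

Emit:
drive_tool(
  rows=[
    {"hand": 8.7, "xyz": [-0.5, 0, -4.9], "spin": 4.7},
    {"hand": 8.7, "xyz": [-0.5, 0, -4.9], "spin": 4.7},
    {"hand": 8.7, "xyz": [-0.5, 0, -4.9], "spin": 4.7},
    {"hand": 8.7, "xyz": [-0.5, 0, -4.9], "spin": 4.7},
    {"hand": 8.7, "xyz": [-0.5, 0, -4.9], "spin": 4.7},
  ],
)

```text
t: 3.0
eef_pos: [0.577, 0.1851, 0.288]
tool_rot: [[0.973, 0.001, -0.23], [0.23, 0.0, 0.973], [0.001, -1.0, 0.0]]
force: [1.1, 0.4, 0.3]
grip_width: 0.087
```

Emit:
drive_tool(
  rows=[
    {"hand": 8.7, "xyz": [-0.5, 0, -4.9], "spin": 4.7},
    {"hand": 8.7, "xyz": [-0.5, 0, -4.9], "spin": 4.7},
    {"hand": 8.7, "xyz": [-0.5, 0, -4.9], "spin": 4.7},
    {"hand": 8.7, "xyz": [-0.5, 0, -4.9], "spin": 4.7},
    {"hand": 8.7, "xyz": [-0.5, 0, -4.9], "spin": 4.7},
  ],
)

```text
t: 3.5
eef_pos: [0.5688, -0.0595, 0.2881]
tool_rot: [[0.984, 0.001, 0.177], [-0.177, -0.0, 0.984], [0.001, -1.0, 0.0]]
force: [0.7, -0.5, -0.8]
grip_width: 0.087
```

Emit:
drive_tool(
  rows=[
    {"hand": 8.7, "xyz": [-0.5, 0, -4.9], "spin": 4.7},
    {"hand": 8.7, "xyz": [-0.5, 0, -4.9], "spin": 4.7},
    {"hand": 8.7, "xyz": [-0.5, 0, -4.9], "spin": 4.7},
    {"hand": 8.7, "xyz": [0, 0, 0], "spin": 0},
    {"hand": 8.7, "xyz": [0, 0, 0], "spin": 0},
  ],
)

```text
t: 4.0
eef_pos: [0.5168, -0.1966, 0.2883]
tool_rot: [[0.912, 0.001, 0.411], [-0.411, 0.001, 0.912], [0.001, -1.0, 0.001]]
force: [0.3, 0.5, -0.5]
grip_width: 0.0868
```

```bash
cat >> h.py <<'E'
def go(target,yaw):
    """remaining shift in tool axes (cm) as they stand, and spin (deg), to TCP target with tool-x yaw (deg)"""
    s=arm.sense(); R=s["tool_rot"]; y=np.degrees(np.arctan2(R[1,0],R[0,0]))
    print("t",s["t"],"pos",np.round(s["eef_pos"],4),"yaw",round(y,2),"shift cm",np.round(R.T@(np.array(target)-s["eef_pos"])*100,2),"spin",round((y-yaw+180)%360-180,2),"F",np.round(s["force"],1),"grip",round(s["grip_width"],4))
E
python3 -c "
from h import *
go([.4435,-.3445,.147],-38.3)"
```

```text
t 4.0 pos [ 0.5168 -0.1966  0.2883] yaw -24.25 shift cm [ -0.62  14.11 -16.51] spin 14.05 F [ 0.3  0.5 -0.5] grip 0.0868
```

Emit:
drive_tool(
  rows=[
    {"hand": 8.7, "xyz": [0, 0, 0], "spin": 7},
    {"hand": 8.7, "xyz": [0, 0, 0], "spin": 7},
    {"hand": 8.7, "xyz": [1.1, 0, -4.8], "spin": 0},
    {"hand": 8.7, "xyz": [1.1, 0, -4.8], "spin": 0},
    {"hand": 8.7, "xyz": [0.8, 0, -4.4], "spin": 0},
  ],
)

```text
t: 4.5
eef_pos: [0.4554, -0.3238, 0.2878]
tool_rot: [[0.79, 0.0, 0.613], [-0.613, 0.0, 0.79], [0.0, -1.0, 0.0]]
force: [0.6, -0.3, 0.3]
grip_width: 0.087
```

Emit:
drive_tool(
  rows=[
    {"hand": 8.7, "xyz": [0.3, 0, -2.1], "spin": 0},
    {"hand": 8.7, "xyz": [0, 3, 0], "spin": 0},
    {"hand": 8.7, "xyz": [0, 3, 0], "spin": 0},
    {"hand": 8.7, "xyz": [0, 0, 0], "spin": 0},
  ],
)

```text
t: 4.9
eef_pos: [0.4434, -0.3389, 0.2241]
tool_rot: [[0.789, -0.007, 0.614], [-0.614, 0.005, 0.789], [-0.008, -1.0, -0.0]]
force: [0.4, 0.8, 0.4]
grip_width: 0.0867
```

```bash
python3 - <<'E'
from h import *
go([.4435,-.3445,.147],-38.3)
ims={c:arm.snapshot(c) for c in C}
vis=[]
for c in C:
    im=ims[c][:,:,::-1]
    u,v=(262,140) if c=="scene" else (402,240)
    vis.append(cv2.resize(im[v-35:v+35,u-35:u+35],(400,400),interpolation=cv2.INTER_CUBIC))
cv2.imwrite("pics/near1.png",np.hstack(vis))
E
```

```text
t 4.9 pos [ 0.4434 -0.3389  0.2241] yaw -37.89 shift cm [ 0.42  7.71 -0.43] spin 0.41 F [0.4 0.8 0.4] grip 0.0867
```

View pics/near1.png

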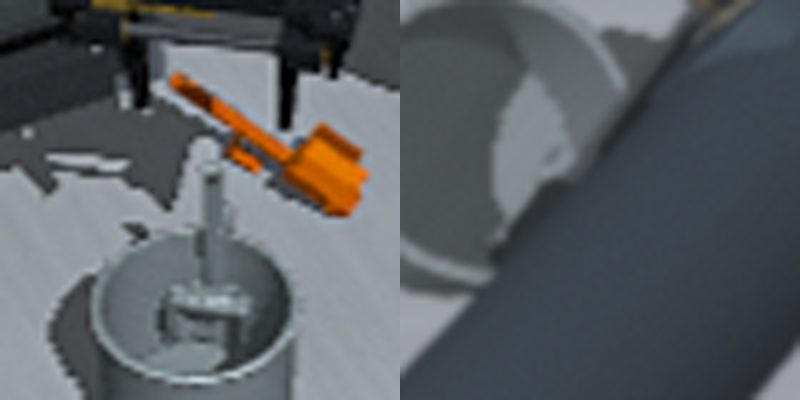

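The fingers at crop (140,100) and (288,120) straddle the handle's top at (208,150). Now descend and close.

Emit:
drive_tool(
  rows=[
    {"hand": 8.7, "xyz": [0.4, 3, -0.4], "spin": 0.4},
    {"hand": 8.7, "xyz": [0, 3, 0], "spin": 0},
    {"hand": 8.7, "xyz": [0, 1.7, 0], "spin": 0},
    {"hand": 8.7, "xyz": [0, 0, 0], "spin": 0},
    {"hand": 8.7, "xyz": [0, 0, 0], "spin": 0},
  ],
)

```text
t: 5.5
eef_pos: [0.4461, -0.3487, 0.1525]
tool_rot: [[0.783, 0.002, 0.622], [-0.622, -0.001, 0.783], [0.003, -1.0, 0.0]]
force: [-0.1, -0.7, 0.3]
grip_width: 0.0869
```

Emit:
drive_tool(
  rows=[
    {"hand": 3, "xyz": [0, 0, 0], "spin": 0},
    {"hand": 3, "xyz": [0, 0, 0], "spin": 0},
    {"hand": 3, "xyz": [0, 0, 0], "spin": 0},
    {"hand": 3, "xyz": [0, 0, 0], "spin": 0},
    {"hand": 3, "xyz": [0, 0, 0], "spin": 0},
  ],
  newtons=10,
)

```text
t: 6.0
eef_pos: [0.4446, -0.3483, 0.1511]
tool_rot: [[0.783, 0.0, 0.623], [-0.623, 0.0, 0.783], [0.0, -1.0, 0.0]]
force: [0.3, 0.4, 0.3]
grip_width: 0.0547
```

```bash
python3 - <<'E'
from h import *
go([.4435,-.3445,.147],-38.3)
im=arm.snapshot("scene")[:,:,::-1]
u,v=(262,140)
cv2.imwrite("pics/near2.png",cv2.resize(im[v-35:v+35,u-35:u+35],(500,500),interpolation=cv2.INTER_CUBIC))
E
```

```text
t 6.0 pos [ 0.4446 -0.3483  0.1511] yaw -38.5 shift cm [-0.32  0.41  0.22] spin -0.2 F [0.3 0.4 0.3] grip 0.0547
```

View pics/near2.png

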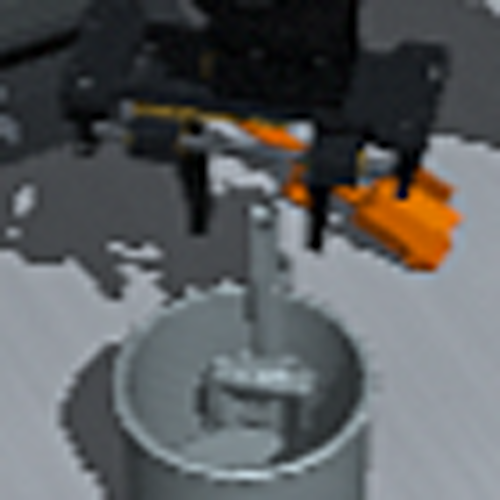

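```bash
python3 - <<'E'
from h import *
s=arm.sense(); p=s["eef_pos"]; X=s["tool_rot"][:,0]
f=lambda P:np.round((proj("scene",P)-[227,105]+.5)*500/70-.5,1).tolist()
print("tcp",f(p),"tips",f(p+.0274*X),f(p-.0274*X))
for r in(.052,.055,.061):
    a=np.radians(-128.3); print(r,[f([.478+r*np.cos(a),-.2995+r*np.sin(a),z])[0] for z in(.19,.165,.12)])
E
```

```text
tcp [[258.0, 262.4]] tips [[209.4, 255.4]] [[306.8, 269.4]]
0.052 [[261.4, 219.7], [262.1, 253.6], [263.4, 312.3]]
0.055 [[262.5, 215.9], [263.3, 249.8], [264.5, 308.5]]
0.061 [[264.8, 208.2], [265.5, 242.1], [266.7, 300.9]]
```

```bash
python3 - <<'E'
from h import *
p=np.array([.4434,-.3389,.2241]); X=np.array([.789,-.614,-.008])
print(np.round((proj("scene",np.array([p,p+.051*X,p-.051*X]))-[227,105]+.5)*400/70-.5,1).tolist())
im=arm.snapshot("scene")[:,:,::-1]
cr=cv2.resize(im[115:150,237:287],(800,560),interpolation=0)
cr=cv2.convertScaleAbs(cr,alpha=1.8,beta=10)
p=(proj("scene",arm.sense()["eef_pos"])[0]-[237,115]+.5)*16
cv2.drawMarker(cr,tuple(int(v) for v in p),(0,0,255),0,12,1)
cv2.imwrite("pics/near3.png",cr)
E
```

```text
[[212.3, 137.7], [136.8, 128.0], [288.4, 147.4]]
```

View pics/near3.png

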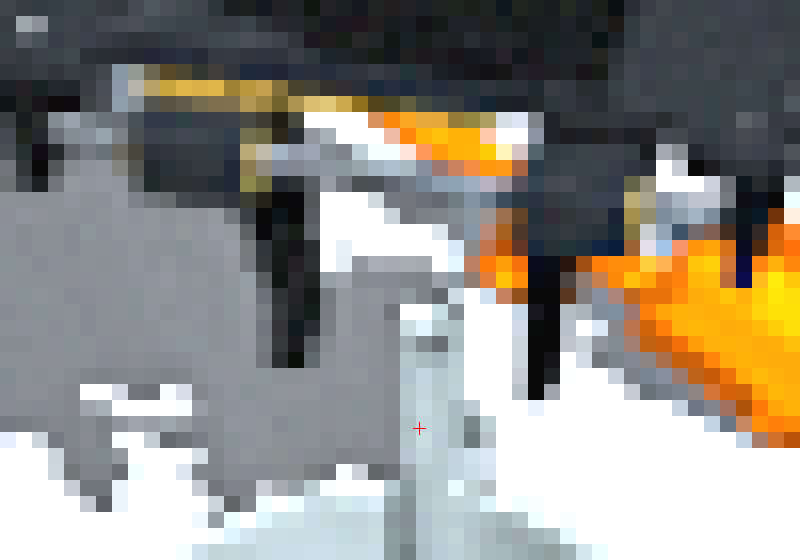

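The fingertips at crop (295,367) and (537,400) straddle the bar at (430,~300–480). They sit higher than the predicted TCP because the linkage gripper's tips retract when open. I'll apply the small correction and close.

Emit:
drive_tool(
  rows=[
    {"hand": 5, "xyz": [-0.3, 0.4, 0.2], "spin": 0},
    {"hand": 5, "xyz": [0, 0, 0], "spin": 0},
    {"hand": 0.5, "xyz": [0, 0, 0], "spin": 0},
    {"hand": 0.5, "xyz": [0, 0, 0], "spin": 0},
    {"hand": 0.5, "xyz": [0, 0, 0], "spin": 0},
  ],
  newtons=15,
)

```text
t: 6.6
eef_pos: [0.4435, -0.3449, 0.1469]
tool_rot: [[0.783, 0.0, 0.623], [-0.623, -0.0, 0.783], [0.0, -1.0, 0.0]]
force: [-0.1, 0.0, 0.1]
grip_width: 0.0333
```

Emit:
drive_tool(
  rows=[
    {"hand": 0.5, "xyz": [0, 0, 0], "spin": 0},
    {"hand": 0.5, "xyz": [0, 0, 0], "spin": 0},
    {"hand": 0.5, "xyz": [0, 0, 0], "spin": 0},
    {"hand": 0.5, "xyz": [0, 0, 0], "spin": 0},
  ],
  newtons=40,
)

```text
t: 7.0
eef_pos: [0.4436, -0.3449, 0.1469]
tool_rot: [[0.783, 0.0, 0.623], [-0.623, -0.0, 0.783], [0.0, -1.0, 0.0]]
force: [-0.5, -0.2, -0.0]
grip_width: 0.0135
```

```bash
python3 - <<'E'
from h import *
go([.4435,-.3445,.147],-38.3)
E
```

```text
t 7.0 pos [ 0.4436 -0.3449  0.1469] yaw -38.5 shift cm [-0.03 -0.01  0.03] spin -0.2 F [-0.5 -0.2 -0. ] grip 0.0135
```

Gripped at 13.5 mm. Lifting.

Emit:
drive_tool(
  rows=[
    {"hand": 0.5, "xyz": [0, -1, 0], "spin": 0},
    {"hand": 0.5, "xyz": [0, -3, 0], "spin": 0},
    {"hand": 0.5, "xyz": [0, -4, 0], "spin": 0},
    {"hand": 0.5, "xyz": [0, -4, 0], "spin": 0},
    {"hand": 0.5, "xyz": [0, -4, 0], "spin": 0},
  ],
)

```text
t: 7.5
eef_pos: [0.4429, -0.3447, 0.3089]
tool_rot: [[0.782, -0.0, 0.623], [-0.623, 0.0, 0.782], [-0.0, -1.0, 0.0]]
force: [1.3, 0.1, -1.8]
grip_width: 0.013
```

Emit:
drive_tool(
  rows=[
    {"hand": 0.5, "xyz": [0, -2, 0], "spin": 0},
    {"hand": 0.5, "xyz": [0, 0, 0], "spin": 0},
    {"hand": 0.5, "xyz": [0, 0, 0], "spin": 0},
  ],
)

```text
t: 7.8
eef_pos: [0.443, -0.3445, 0.3265]
tool_rot: [[0.783, -0.0, 0.623], [-0.623, 0.001, 0.783], [-0.001, -1.0, 0.0]]
force: [-0.5, -0.5, -0.8]
grip_width: 0.0135
```

```bash
python3 - <<'E'
from h import *
a=1.3948; R=np.array([[np.cos(a),-np.sin(a)],[np.sin(a),np.cos(a)]])
# scoop hung at pan x=-.094; grip pan x = -.094+.0155=-.0785
for px in(-.0785,): print("grip world",R@[px,0]+[.6058,.0057])
print("scoop x yaw",np.degrees(a)-180, "tool yaw", np.degrees(a)-90)
g=R@[-.0785,0]+[.6058,.0057]; go([*g,.317],np.degrees(a)-90)
import os
ims={c:arm.snapshot(c) for c in C}
vis=[]
for c in C:
    G=[(round(d["p"],2),np.round(np.array(d["at"])*[560,420],1).tolist()) for d in arm.pinpoint(c,"scoop_tip")[:2]]
    H=[(round(d["p"],2),np.round(np.array(d["at"])*[560,420],1).tolist()) for d in arm.pinpoint(c,"scoop_hook")[:2]]
    print(c,G,H)
    u,v=np.round(proj(c,arm.sense()["eef_pos"]-[0,0,.06])[0]).astype(int)
    im=ims[c][:,:,::-1]; vis.append(cv2.resize(im[v-40:v+40,u-40:u+40],(400,400),interpolation=cv2.INTER_CUBIC)); print(u,v)
cv2.imwrite("pics/lift.png",np.hstack(vis))
E
```

```text
grip world [ 0.5920555  -0.07158738]
scoop x yaw -100.08384673515278 tool yaw -10.083846735152775
t 7.8 pos [ 0.443  -0.3445  0.3265] yaw -38.5 shift cm [-5.33  0.96 30.63] spin -28.42 F [-0.5 -0.5 -0.8] grip 0.0135
scene [(0.85, [262.7, 133.4]), (0.56, [289.5, 140.6])] [(0.61, [265.1, 112.8])]
263 119
top [(0.58, [422.0, 307.8]), (0.39, [404.3, 237.5])] [(0.59, [451.6, 284.3])]
413 233
```

View pics/lift.png

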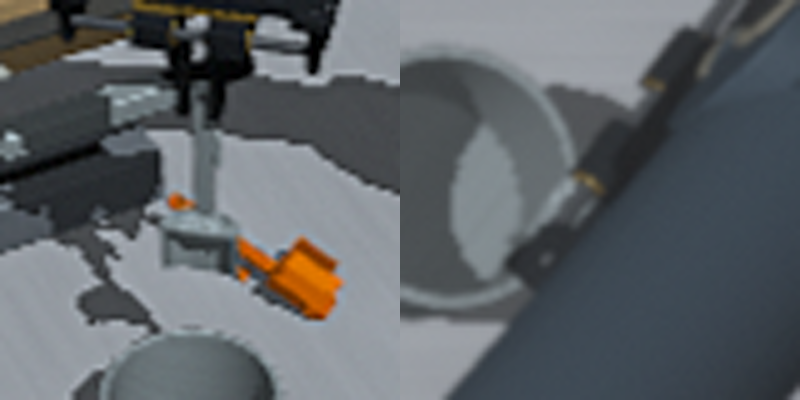

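The scoop hangs from the fingers clear of the pot, bowl at crop (200,240). Next, turn and carry it over the pan's −y short side.

Emit:
drive_tool(
  rows=[
    {"hand": 0.5, "xyz": [0, 0, 0], "spin": -5.7},
    {"hand": 0.5, "xyz": [0, 0, 0], "spin": -5.7},
    {"hand": 0.5, "xyz": [0, 0, 0], "spin": -5.7},
    {"hand": 0.5, "xyz": [0, 0, 0], "spin": -5.7},
    {"hand": 0.5, "xyz": [0, 0, 0], "spin": -5.6},
  ],
)

```text
t: 8.6
eef_pos: [0.4433, -0.3447, 0.3263]
tool_rot: [[0.985, -0.001, 0.172], [-0.172, 0.0, 0.985], [-0.001, -1.0, 0.0]]
force: [-0.3, -0.4, -2.6]
grip_width: 0.0135
```

Emit:
drive_tool(
  rows=[
    {"hand": 0.5, "xyz": [0.6, 0, 1.8], "spin": 0},
    {"hand": 0.5, "xyz": [1.2, 0, 3.6], "spin": 0},
    {"hand": 0.5, "xyz": [1.2, 0, 3.6], "spin": 0},
    {"hand": 0.5, "xyz": [1.2, 0, 3.6], "spin": 0},
    {"hand": 0.5, "xyz": [1.2, 0, 3.6], "spin": 0},
  ],
)

```text
t: 9.1
eef_pos: [0.5254, -0.1934, 0.3264]
tool_rot: [[0.984, -0.001, 0.176], [-0.176, 0.0, 0.984], [-0.001, -1.0, 0.0]]
force: [0.8, 0.3, -1.5]
grip_width: 0.0137
```

Emit:
drive_tool(
  rows=[
    {"hand": 0.5, "xyz": [1.2, 0, 3.6], "spin": 0},
    {"hand": 0.5, "xyz": [1.2, 0, 3.6], "spin": 0},
    {"hand": 0.5, "xyz": [1.0, 0, 3], "spin": 0},
    {"hand": 0.5, "xyz": [0.3, 0, 1], "spin": 0},
    {"hand": 0.5, "xyz": [0, 0, 0], "spin": 0},
  ],
)

```text
t: 9.6
eef_pos: [0.5815, -0.0892, 0.3259]
tool_rot: [[0.985, -0.002, 0.172], [-0.172, -0.0, 0.985], [-0.002, -1.0, -0.0]]
force: [0.3, -0.6, -0.9]
grip_width: 0.0135
```

```bash
python3 - <<'E'
from h import *
go([.5914,-.0750,.25],-10.1)
E
```

```text
t 9.6 pos [ 0.5815 -0.0892  0.3259] yaw -9.9 shift cm [0.74 7.59 1.57] spin 0.2 F [ 0.3 -0.6 -0.9] grip 0.0135
```

Emit:
drive_tool(
  rows=[
    {"hand": 0.5, "xyz": [0.7, 0, 1.6], "spin": 0.2},
    {"hand": 0.5, "xyz": [0, 0, 0], "spin": 0},
    {"hand": 0.5, "xyz": [0, 2, 0], "spin": 0},
    {"hand": 0.5, "xyz": [0, 2, 0], "spin": 0},
    {"hand": 0.5, "xyz": [0, 0, 0], "spin": 0},
  ],
)

```text
t: 10.1
eef_pos: [0.5887, -0.0771, 0.2844]
tool_rot: [[0.984, -0.006, 0.18], [-0.18, 0.0, 0.984], [-0.006, -1.0, -0.001]]
force: [-0.2, 0.8, -2.1]
grip_width: 0.0136
```

```bash
python3 - <<'E'
from h import *
go([.5914,-.0750,.177],-10.1)
for c in C: arm.snapshot(c)
s=arm.sense(); p=s["eef_pos"]; R=s["tool_rot"]
# predicted scoop pose, yaw from tool, lean 5deg (top toward scoop x)
yaw=np.arctan2(R[1,0],R[0,0])-np.pi/2
q0=np.array([0,0,0,yaw,np.radians(5),0]); g=scoopT(np.array([[-.0155,0,.046]]),q0)[0]
o=p+[0,0,.0187]-g+.0016*np.array([np.cos(yaw),np.sin(yaw),0]); q=np.r_[o,q0[3:]]
print("pred origin",o)
for l,P in(("scoop_grip",[-.0155,0,.046]),("scoop_hook",[0,0,-.012]),("scoop_tip",[-.027,0,-.105])):
    for c in C:
        X=scoopT(np.array([P]),q)
        print(l,c,"pred",np.round(proj(c,X)[0],1),[(round(d["p"],2),np.round(np.array(d["at"])*[560,420],1).tolist()) for d in arm.pinpoint(c,l)[:3]])
E
```

```text
t 10.1 pos [ 0.5887 -0.0771  0.2844] yaw -10.39 shift cm [ 0.29 10.74  0.26] spin -0.29 F [-0.2  0.8 -2.1] grip 0.0136
pred origin [ 0.58837238 -0.09010701  0.25883205]
scoop_grip scene pred [258.7 174.7] [(0.57, [259.0, 174.3]), (0.21, [259.5, 181.1])]
scoop_grip top pred [304.3 170.2] [(0.64, [467.5, 272.9]), (0.17, [272.8, 131.0])]
scoop_hook scene pred [258.3 184.2] [(0.56, [271.5, 135.6]), (0.52, [259.2, 185.2]), (0.42, [257.8, 180.5])]
scoop_hook top pred [307.1 176.8] [(0.71, [451.8, 283.4]), (0.33, [274.2, 135.0])]
scoop_tip scene pred [261.8 208.4] [(0.62, [287.1, 140.0]), (0.53, [259.7, 205.6]), (0.24, [342.4, 284.9])]
scoop_tip top pred [292.3 182.4] [(0.73, [425.7, 305.8])]
```

Prediction and network agree in the scene view within 1–3 px. Lowering, stopping to check before contact.

Emit:
drive_tool(
  rows=[
    {"hand": 0.5, "xyz": [0.3, 0, 0.2], "spin": -0.3},
    {"hand": 0.5, "xyz": [0, 2, 0], "spin": 0},
    {"hand": 0.5, "xyz": [0, 2.5, 0], "spin": 0},
    {"hand": 0.5, "xyz": [0, 2.5, 0], "spin": 0},
    {"hand": 0.5, "xyz": [0, 1.5, 0], "spin": 0},
  ],
)

```text
t: 11.0
eef_pos: [0.5944, -0.0741, 0.2011]
tool_rot: [[0.985, -0.0, 0.173], [-0.173, 0.001, 0.985], [-0.0, -1.0, 0.001]]
force: [-0.1, 0.9, -0.4]
grip_width: 0.014
```

Emit:
drive_tool(
  rows=[
    {"hand": 0.5, "xyz": [0, 0, 0], "spin": 0},
    {"hand": 0.5, "xyz": [0, 0.4, 0], "spin": 0},
    {"hand": 0.5, "xyz": [0, 0.4, 0], "spin": 0},
    {"hand": 0.5, "xyz": [0, 0, 0], "spin": 0},
  ],
)

```text
t: 11.4
eef_pos: [0.5947, -0.0746, 0.1942]
tool_rot: [[0.985, 0.001, 0.173], [-0.173, 0.001, 0.985], [0.001, -1.0, 0.001]]
force: [1.2, 1.5, -2.0]
grip_width: 0.0135
```

```bash
python3 - <<'E'
from h import *
go([.5914,-.0750,.177],-10.1)
E
```

```text
t 11.4 pos [ 0.5947 -0.0746  0.1942] yaw -9.98 shift cm [-0.32  1.71 -0.09] spin 0.12 F [ 1.2  1.5 -2. ] grip 0.0135
```

Emit:
drive_tool(
  rows=[
    {"hand": 0.5, "xyz": [-0.3, 0.5, -0.1], "spin": 0},
    {"hand": 0.5, "xyz": [0, 0.4, 0], "spin": 0},
    {"hand": 0.5, "xyz": [0, 0.4, 0], "spin": 0},
    {"hand": 0.5, "xyz": [0, 0, 0], "spin": 0},
  ],
)

```text
t: 11.8
eef_pos: [0.591, -0.0745, 0.1803]
tool_rot: [[0.985, -0.0, 0.173], [-0.173, 0.001, 0.985], [-0.001, -1.0, 0.001]]
force: [2.3, 4.2, -3.1]
grip_width: 0.0134
```

Emit:
drive_tool(
  rows=[
    {"hand": 0.5, "xyz": [0, 0.3, 0], "spin": 0},
    {"hand": 0.5, "xyz": [0, 0.2, 0], "spin": 0},
    {"hand": 0.5, "xyz": [0, 0, 0], "spin": 0},
  ],
)

```text
t: 12.1
eef_pos: [0.5912, -0.0746, 0.1757]
tool_rot: [[0.985, 0.0, 0.173], [-0.173, 0.001, 0.985], [-0.0, -1.0, 0.001]]
force: [2.5, 5.2, -1.3]
grip_width: 0.0136
```

```bash
python3 - <<'E'
from h import *
go([.5914,-.0750,.177],-10.1)
E
```

```text
t 12.1 pos [ 0.5912 -0.0746  0.1757] yaw -9.97 shift cm [ 0.03 -0.13 -0.03] spin 0.13 F [ 2.5  5.2 -1.3] grip 0.0136
```

Side force +5 N in y means the bar or belly presses on the inner edge, so I ease inward slightly and go on down.

Emit:
drive_tool(
  rows=[
    {"hand": 0.5, "xyz": [0, 0, 0.3], "spin": 0},
    {"hand": 0.5, "xyz": [0, 0.2, 0], "spin": 0},
    {"hand": 0.5, "xyz": [0, 0, 0], "spin": 0},
  ],
)

```text
t: 12.4
eef_pos: [0.5912, -0.0735, 0.1736]
tool_rot: [[0.985, -0.001, 0.174], [-0.174, -0.001, 0.985], [-0.0, -1.0, -0.001]]
force: [0.6, 1.8, -2.1]
grip_width: 0.0138
```

Emit:
drive_tool(
  rows=[
    {"hand": 0.5, "xyz": [0, 0.2, 0], "spin": 0},
    {"hand": 0.5, "xyz": [0, 0, 0], "spin": 0},
  ],
)

```text
t: 12.6
eef_pos: [0.5916, -0.0734, 0.1735]
tool_rot: [[0.985, 0.0, 0.174], [-0.174, -0.0, 0.985], [0.0, -1.0, -0.0]]
force: [-1.6, 3.3, 8.0]
grip_width: 0.0133
```

```bash
python3 - <<'E'
from h import *
go([.5914,-.0750,.177],-10.1)
arm.snapshot("scene")
s=arm.sense(); p=s["eef_pos"]
for l in("scoop","scoop_hook","scoop_tip","scoop_grip"): print(l,[(round(d["p"],2),np.round(np.array(d["at"])*[560,420],1).tolist()) for d in arm.pinpoint("scene",l)[:3]])
E
```

```text
t 12.6 pos [ 0.5916 -0.0734  0.1735] yaw -10.04 shift cm [ 0.01 -0.35 -0.16] spin 0.06 F [-1.6  3.3  8. ] grip 0.0133
scoop [(0.55, [257.6, 200.2])]
scoop_hook [(0.6, [259.5, 204.0]), (0.54, [272.6, 135.1]), (0.41, [319.1, 364.6])]
scoop_tip [(0.6, [260.1, 222.5]), (0.44, [292.8, 139.9])]
scoop_grip [(0.54, [258.0, 195.2]), (0.45, [253.8, 305.5])]
```

Fz is 8 N up with the arch at rim height, so the hook is on the rim. Release.

Emit:
drive_tool(
  rows=[
    {"hand": 2.5, "xyz": [0, -0.1, 0], "spin": 0},
    {"hand": 3, "xyz": [0, 0, 0], "spin": 0},
    {"hand": 5, "xyz": [0, 0, 0], "spin": 0},
    {"hand": 7, "xyz": [0, 0, 0], "spin": 0},
    {"hand": 7, "xyz": [0, 0, 0], "spin": 0},
  ],
)

```text
t: 13.35
eef_pos: [0.5914, -0.0728, 0.1727]
tool_rot: [[0.985, -0.0, 0.174], [-0.174, -0.0, 0.985], [-0.0, -1.0, -0.0]]
force: [0.6, 0.2, 0.3]
grip_width: 0.0458
```

Emit:
drive_tool(
  rows=[
    {"hand": 7, "xyz": [0, -2, 0], "spin": 0},
    {"hand": 7, "xyz": [0, -4, 0], "spin": 0},
    {"hand": 8.7, "xyz": [0, -4, 0], "spin": 0},
    {"hand": 8.7, "xyz": [0, -4, 0], "spin": 0},
    {"hand": 8.7, "xyz": [0, -2, 0], "spin": 0},
  ],
)

```text
t: 13.85
eef_pos: [0.5928, -0.0732, 0.3368]
tool_rot: [[0.985, 0.006, 0.174], [-0.174, -0.0, 0.985], [0.006, -1.0, 0.001]]
force: [-0.4, -0.4, -0.3]
grip_width: 0.083
```

Emit:
drive_tool(
  rows=[
    {"hand": 8.7, "xyz": [-0.5, 0, 4.9], "spin": -4.7},
    {"hand": 8.7, "xyz": [-0.5, 0, 4.9], "spin": -4.7},
    {"hand": 8.7, "xyz": [-0.5, 0, 4.9], "spin": -4.7},
    {"hand": 8.7, "xyz": [-0.3, 0, 4.9], "spin": -4.7},
    {"hand": 8.7, "xyz": [0, 0, 4.9], "spin": -4.7},
  ],
)

```text
t: 14.35
eef_pos: [0.5758, 0.1737, 0.3329]
tool_rot: [[0.972, 0.0, -0.237], [0.237, -0.0, 0.972], [0.0, -1.0, -0.0]]
force: [0.6, 0.3, 0.1]
grip_width: 0.0873
```

```bash
python3 - <<'E'
from h import *
# lid: grip center, tool x along lid y
a=np.degrees(1.1352); go([.4806,.2902,.107],a-90)
ims={c:arm.snapshot(c)[:,:,::-1] for c in C}
vis=[]
for c in C:
    cv2.imwrite(f"pics/{c}_hung.png",ims[c])
    for l in("scoop","scoop_hook","scoop_tip","scoop_grip"): print(c,l,[(round(d["p"],2),np.round(np.array(d["at"])*[560,420],1).tolist()) for d in arm.pinpoint(c,l)[:3]])
    u,v=np.round(proj(c,[.59,-.08,.17])[0]).astype(int); print(u,v)
    vis.append(cv2.resize(ims[c][v-25:v+45,u-35:u+35],(400,400),interpolation=cv2.INTER_CUBIC))
cv2.imwrite("pics/hung.png",np.hstack(vis))
E
```

```text
t 14.35 pos [0.5758 0.1737 0.3329] yaw 13.68 shift cm [-6.49 22.58 13.57] spin 38.64 F [0.6 0.3 0.1] grip 0.0873
scene scoop [(0.81, [256.8, 200.1]), (0.67, [267.3, 126.8])]
scene scoop_hook [(0.65, [258.9, 205.2]), (0.5, [269.2, 133.0])]
scene scoop_tip [(0.63, [262.4, 226.0]), (0.62, [288.9, 138.9]), (0.39, [338.9, 261.7])]
scene scoop_grip [(0.75, [257.4, 117.8]), (0.74, [263.5, 196.9]), (0.59, [261.8, 205.1])]
260 200
top scoop [(0.66, [455.3, 283.3]), (0.63, [306.3, 187.9]), (0.55, [224.0, 257.5])]
top scoop_hook [(0.75, [453.1, 284.7]), (0.73, [305.6, 185.6]), (0.17, [273.7, 133.8])]
top scoop_tip [(0.76, [424.0, 306.9]), (0.75, [294.4, 191.8]), (0.69, [222.9, 255.5])]
top scoop_grip [(0.71, [463.8, 276.7]), (0.54, [302.5, 178.6])]
302 183
```

View pics/hung.png

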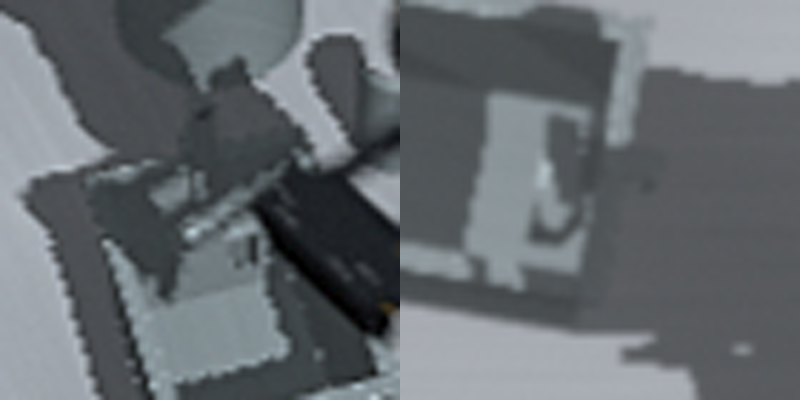

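The scoop hangs on the pan's −y side, bowl inside, hook over the flange near top crop (635,170). Numeric check, then on to the lid.

```bash
python3 - <<'E'
from h import *
a=1.3948; R=np.array([[np.cos(a),-np.sin(a)],[np.sin(a),np.cos(a)]])
for n,s,t in(("origin",(256.8,200.1),(306.3,187.9)),("hook",(258.9,205.2),(305.6,185.6)),("tip",(262.4,226),(294.4,191.8)),("grip",(257.5,189),(302.5,178.6))):
    x,e=tri({"scene":s,"top":t}); print(n,np.round(x,4),"in pan",np.round(R.T@(x[:2]-[.6058,.0057]),4),np.round(e,1))
s=arm.sense()["tool_rot"]
E
```

```text
origin [ 0.5858 -0.096   0.1459] in pan [-0.1036  0.0019] [ 2.1  0.7  1.1 -1.3]
hook [ 0.5911 -0.0912  0.1298] in pan [-0.098  -0.0025] [-0.6 -0.2 -0.3  0.4]
tip [ 0.5935 -0.0635  0.0347] in pan [-0.0703 -0.    ] [-0.7 -0.2 -0.4  0.4]
grip [ 0.5906 -0.0805  0.2293] in pan [-0.0876 -0.0001] [ 1.6  0.5  0.8 -1. ]
```

Emit:
drive_tool(
  rows=[
    {"hand": 8.7, "xyz": [0, 0, 0], "spin": 7.8},
    {"hand": 8.7, "xyz": [0, 0, 0], "spin": 7.8},
    {"hand": 8.7, "xyz": [0, 0, 0], "spin": 7.7},
    {"hand": 8.7, "xyz": [0, 0, 0], "spin": 7.7},
    {"hand": 8.7, "xyz": [0, 0, 0], "spin": 7.7},
  ],
)

```text
t: 15.35
eef_pos: [0.5764, 0.171, 0.3331]
tool_rot: [[0.902, 0.0, 0.432], [-0.432, 0.0, 0.902], [0.0, -1.0, 0.0]]
force: [0.5, 1.5, 0.0]
grip_width: 0.0872
```

```bash
python3 - <<'E'
from h import *
go([.4806,.2902,.22],np.degrees(1.1352)-90)
E
```

```text
t 15.35 pos [0.5764 0.171  0.3331] yaw -25.61 shift cm [-13.79  11.31   6.6 ] spin -0.65 F [0.5 1.5 0. ] grip 0.0872
```

Emit:
drive_tool(
  rows=[
    {"hand": 8.7, "xyz": [-3.5, 0, 1.7], "spin": -0.6},
    {"hand": 8.7, "xyz": [-3.5, 0, 1.7], "spin": 0},
    {"hand": 8.7, "xyz": [-3.5, 0, 1.7], "spin": 0},
    {"hand": 8.7, "xyz": [-3.3, 0, 1.5], "spin": 0},
    {"hand": 8.7, "xyz": [0, 4, 0], "spin": 0},
  ],
)

```text
t: 15.85
eef_pos: [0.478, 0.2966, 0.2974]
tool_rot: [[0.913, 0.007, 0.409], [-0.409, 0.01, 0.913], [0.002, -1.0, 0.012]]
force: [1.4, -0.5, -0.0]
grip_width: 0.0869
```

Emit:
drive_tool(
  rows=[
    {"hand": 8.7, "xyz": [0, 4, 0], "spin": 0},
    {"hand": 8.7, "xyz": [0, 4, 0], "spin": 0},
    {"hand": 6, "xyz": [0, 4, 0], "spin": 0},
    {"hand": 5, "xyz": [0, 0, 0], "spin": 0},
    {"hand": 5, "xyz": [0, 0, 0], "spin": 0},
  ],
)

```text
t: 16.35
eef_pos: [0.4792, 0.2893, 0.1736]
tool_rot: [[0.909, 0.0, 0.417], [-0.417, -0.0, 0.909], [0.0, -1.0, 0.0]]
force: [0.0, -0.2, 0.7]
grip_width: 0.0707
```

```bash
python3 - <<'E'
from h import *
go([.4806,.2902,.109],np.degrees(1.1352)-90)
E
```

```text
t 16.35 pos [0.4792 0.2893 0.1736] yaw -24.67 shift cm [0.09 6.46 0.14] spin 0.29 F [ 0.  -0.2  0.7] grip 0.0707
```

Emit:
drive_tool(
  rows=[
    {"hand": 4, "xyz": [0.1, 3, 0.1], "spin": 0.3},
    {"hand": 4, "xyz": [0, 2, 0], "spin": 0},
    {"hand": 4, "xyz": [0, 1.4, 0], "spin": 0},
    {"hand": 4, "xyz": [0, 0, 0], "spin": 0},
    {"hand": 4, "xyz": [0, 0, 0], "spin": 0},
  ],
  newtons=15,
)

```text
t: 16.85
eef_pos: [0.481, 0.2907, 0.1105]
tool_rot: [[0.907, 0.002, 0.421], [-0.421, 0.002, 0.907], [0.001, -1.0, 0.002]]
force: [-0.1, -0.0, 0.4]
grip_width: 0.0412
```

Emit:
drive_tool(
  rows=[
    {"hand": 0.3, "xyz": [0, 0, 0], "spin": 0},
    {"hand": 0.3, "xyz": [0, 0, 0], "spin": 0},
    {"hand": 0.3, "xyz": [0, 0, 0], "spin": 0},
    {"hand": 0.3, "xyz": [0, 0, 0], "spin": 0},
    {"hand": 0.3, "xyz": [0, 0, 0], "spin": 0},
  ],
)

```text
t: 17.35
eef_pos: [0.4798, 0.2902, 0.1091]
tool_rot: [[0.907, 0.0, 0.421], [-0.421, 0.0, 0.907], [0.0, -1.0, 0.0]]
force: [-0.3, 0.3, 0.3]
grip_width: 0.0083
```

Emit:
drive_tool(
  rows=[
    {"hand": 0.3, "xyz": [0, 0, 0], "spin": 0},
    {"hand": 0.3, "xyz": [0, 0, 0], "spin": 0},
    {"hand": 0.3, "xyz": [0, 0, 0], "spin": 0},
  ],
  newtons=50,
)

```text
t: 17.65
eef_pos: [0.4798, 0.2901, 0.1089]
tool_rot: [[0.907, -0.0, 0.421], [-0.421, 0.0, 0.907], [-0.0, -1.0, -0.0]]
force: [0.2, 0.5, -0.2]
grip_width: 0.0034
```

```bash
python3 - <<'E'
from h import *
go([.4806,.2902,.109],np.degrees(1.1352)-90)
E
```

```text
t 17.65 pos [0.4798 0.2901 0.1089] yaw -24.9 shift cm [ 0.07 -0.01  0.04] spin 0.06 F [ 0.2  0.5 -0.2] grip 0.0034
```

The fingers closed to 3 mm, so there is no bar between them. Checking numerically where the bar is.

```bash
python3 - <<'E'
from h import *
print("orig grip tri",tri({"scene":(345,280),"top":(169,225)}), "notch",tri({"scene":(339,262),"top":(191,240)}),"lid",tri({"scene":(343,282),"top":(167,227)}))
ims={c:arm.snapshot(c)[:,:,::-1] for c in C}
for c in C:
    cv2.imwrite(f"pics/{c}_lid.png",ims[c])
    for l in("lid","lid_grip","lid_notch"): print(c,l,[(round(d["p"],2),np.round(np.array(d["at"])*[560,420],1).tolist()) for d in arm.pinpoint(c,l)[:2]])
    print(c,"pred grip",proj(c,[.4806,.2902,.126]),"lid trace",maskrect(c,"lid",.103)[:1])
G=grads(ims)
print(fit(G,lidm+[0,0,.1],[.48,.29,1.135],[.03,.03,.2],["scene"]),fit(G,lidm+[0,0,.1],[.48,.29,1.135],[.03,.03,.2],["top"]))
# bar fit on first pictures
ims={c:cv2.imread(f"pics/{c}0.png") for c in C}; G=grads(ims)
for w in(.09,):
  bar=box(w,.012,.132)
  for cams in(["scene"],["top"],["scene","top"]): print("bar",fit(G,bar,[.48,.29,1.135],[.02,.02,.1],cams))
for zz in(.06,.08,.1,.12): print(zz,fit(G,lidm+[0,0,zz],[.48,.29,1.135],[.03,.03,.1],["scene","top"]))
E
```

```text
orig grip tri (array([0.47990593, 0.28489814, 0.11800588]), array([-2.40918222, -0.55166179, -1.53256597,  1.49160836])) notch (array([0.44634855, 0.2217118 , 0.09885002]), array([ 0.67849214,  0.15916723,  0.41390986, -0.40844798])) lid (array([0.47972229, 0.28883875, 0.10688245]), array([-0.20626849, -0.04710338, -0.13155013,  0.12783785]))
scene lid [(0.57, [341.1, 282.7])]
scene lid_grip [(0.74, [339.3, 280.5]), (0.6, [261.5, 194.1])]
scene lid_notch [(0.6, [337.1, 263.5]), (0.27, [343.5, 281.6])]
scene pred grip [[343.72205337 279.80601986]] lid trace [(0.85, 1519, [486.4, 298.1, 179.7, 140.4, 65.1], [501.9, 327.5])]
top lid [(0.94, [167.0, 224.2])]
top lid_grip [(0.83, [165.0, 226.0])]
top lid_notch [(0.82, [190.9, 240.2])]
top pred grip [[164.9093158  225.81845265]] lid trace [(0.66, 1594, [469.4, 274.2, 164.0, 143.5, 64.1], [465.1, 249.5])]
(array([0.4923, 0.3102, 1.1584]), np.float64(111.4)) (array([0.456 , 0.3103, 1.0185]), np.float64(68.1))
bar (array([0.4961, 0.294 , 1.1737]), np.float64(142.5))
bar (array([0.4813, 0.27  , 1.235 ]), np.float64(119.3))
bar (array([0.4855, 0.2796, 1.1858]), np.float32(229.0))
0.06 (array([0.4832, 0.3002, 1.137 ]), np.float64(173.7))
0.08 (array([0.475 , 0.2837, 1.1338]), np.float64(192.7))
0.1 (array([0.4806, 0.2902, 1.1352]), np.float64(236.5))
0.12 (array([0.4871, 0.2969, 1.1082]), np.float32(182.8))
```

```bash
python3 - <<'E'
from h import *
ims={c:cv2.imread(f"pics/{c}_lid.png") for c in C}
p=arm.sense()["eef_pos"]
a=cv2.resize(ims["scene"][240:310,305:375],(560,560),interpolation=cv2.INTER_CUBIC)
b=cv2.resize(cv2.imread("pics/scene0.png")[240:310,305:375],(240,240),interpolation=cv2.INTER_CUBIC)
d=cv2.resize(ims["top"][190:260,130:200],(240,240),interpolation=cv2.INTER_CUBIC)
for P,col in((p,(0,0,255)),([.4806,.2902,.126],(0,255,0))):
    q=(proj("scene",P)[0]-[305,240]+.5)*8; cv2.drawMarker(a,tuple(int(v) for v in q),col,0,10,1)
cv2.imwrite("pics/lidgrip.png",np.hstack([a,np.vstack([b,d,np.zeros((80,240,3),np.uint8)])]))
E
```

```text
(no output)
```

View pics/lidgrip.png

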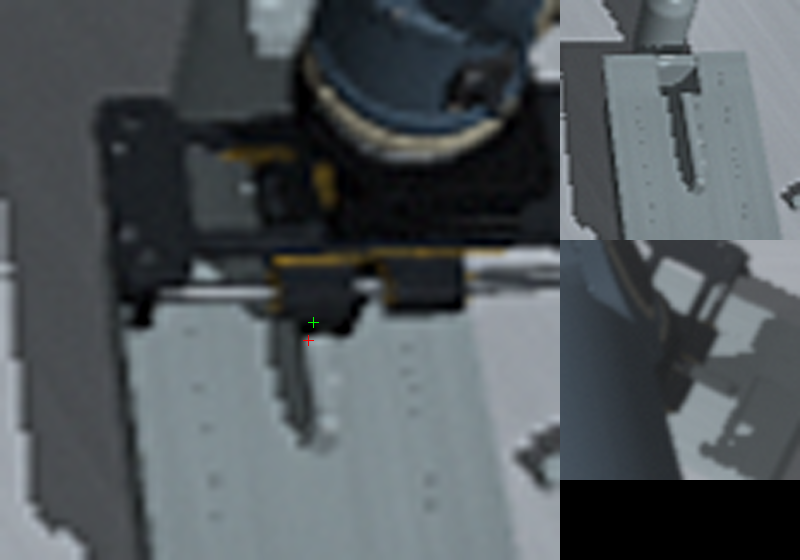

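My view budget is used up (12), so I continue numerically. Seen in that picture: the lid's bar is still in place, end at crop (315,440). The closed fingers seem to lie to its right, around crop (345,330).

```bash
python3 - <<'E'
from h import *
now=cv2.imread("pics/scene_lid.png").mean(2).astype(int); old=cv2.imread("pics/scene0.png").mean(2).astype(int)
print("cols 336..362")
for r in range(272,298,2): print(r,"now",now[r,336:363].tolist(),"\n    old",old[r,336:363].tolist())
L=np.array([[x,y,z] for z in(.132,.12) for x in(-.045,.045) for y in(-.006,.006)])+[0,0,0]
print(np.round(proj("scene",place(L,.4806,.2902,1.1352)),1).tolist())
s=arm.sense(); X=s["tool_rot"][:,0]; p=s["eef_pos"]
print("tips",np.round(proj("scene",np.array([p+.01*X,p-.01*X,p+[0,0,.03]])),1).tolist(), s["joint_positions"].round(3))
E
```

```text
cols 336..362
272 now [55, 46, 19, 60, 87, 83, 74, 75, 74, 76, 75, 67, 56, 54, 35, 30, 26, 32, 37, 35, 36, 41, 39, 35, 32, 34, 50] 
    old [94, 52, 60, 62, 45, 102, 135, 141, 129, 129, 133, 134, 134, 135, 136, 134, 135, 118, 126, 136, 135, 138, 136, 135, 136, 136, 143]
274 now [50, 51, 47, 30, 27, 30, 29, 30, 31, 29, 31, 29, 28, 29, 31, 30, 32, 28, 28, 32, 34, 31, 31, 32, 30, 30, 19] 
    old [141, 98, 56, 62, 52, 86, 133, 142, 133, 133, 133, 134, 134, 134, 136, 132, 136, 121, 127, 136, 135, 137, 139, 136, 134, 135, 140]
276 now [155, 149, 131, 79, 33, 31, 35, 34, 36, 35, 36, 34, 34, 49, 75, 83, 70, 49, 38, 42, 38, 38, 36, 37, 39, 36, 24] 
    old [139, 96, 56, 62, 59, 54, 117, 141, 139, 118, 121, 134, 134, 135, 136, 134, 135, 135, 134, 135, 133, 134, 138, 139, 136, 137, 135]
278 now [49, 54, 57, 48, 29, 25, 27, 28, 27, 27, 27, 28, 22, 2, 81, 138, 108, 39, 11, 12, 13, 13, 13, 12, 9, 7, 23] 
    old [137, 96, 56, 61, 62, 46, 106, 139, 141, 132, 129, 133, 133, 134, 136, 138, 133, 135, 136, 135, 135, 134, 137, 139, 137, 135, 135]
280 now [137, 139, 102, 52, 59, 50, 16, 7, 15, 18, 20, 1
[... 2003 characters left out ...]
 139, 140, 137, 136, 135, 139, 140] 
    old [133, 135, 136, 138, 142, 144, 90, 64, 99, 112, 114, 127, 134, 134, 135, 136, 136, 139, 138, 135, 137, 138, 136, 133, 132, 136, 136]
296 now [136, 136, 138, 139, 140, 144, 137, 134, 123, 115, 129, 139, 136, 135, 138, 138, 137, 140, 141, 137, 137, 139, 139, 138, 136, 136, 140] 
    old [134, 135, 135, 136, 137, 141, 137, 131, 120, 113, 128, 137, 134, 133, 135, 138, 135, 138, 139, 136, 135, 137, 137, 134, 134, 134, 136]
[[340.1, 266.2], [343.8, 266.0], [344.3, 292.5], [348.1, 292.3], [339.5, 267.9], [343.2, 267.7], [343.7, 294.1], [347.5, 293.9]]
tips [[340.0, 282.2], [346.2, 281.9], [344.6, 277.9]] [-0.897  0.391  0.355  1.918 -0.176  0.862 -0.886]
```

The brightness rows show the closed fingers covering the bar's top (cols 342–348, row 280), so they closed above the bar. The tips are about 20 mm higher than the reported TCP. I'll open and go lower in small steps, watching the force.

Emit:
drive_tool(
  rows=[
    {"hand": 5, "xyz": [0, -2, 0], "spin": 0},
    {"hand": 5, "xyz": [0, -1, 0], "spin": 0},
    {"hand": 5, "xyz": [0, 0, 0], "spin": 0},
    {"hand": 5, "xyz": [0, 0, 0], "spin": 0},
    {"hand": 5, "xyz": [0, 0, 0], "spin": 0},
  ],
)

```text
t: 18.65
eef_pos: [0.4793, 0.2899, 0.1383]
tool_rot: [[0.907, -0.001, 0.421], [-0.421, -0.001, 0.907], [-0.001, -1.0, -0.001]]
force: [-0.1, -0.5, 0.1]
grip_width: 0.0352
```

Emit:
drive_tool(
  rows=[
    {"hand": 5, "xyz": [0, 0, 0], "spin": 0},
    {"hand": 5, "xyz": [0, 2, 0], "spin": 0},
    {"hand": 5, "xyz": [0, 1, 0], "spin": 0},
    {"hand": 5, "xyz": [0, 0.4, 0], "spin": 0},
    {"hand": 5, "xyz": [0, 0, 0], "spin": 0},
  ],
)

```text
t: 19.15
eef_pos: [0.4794, 0.2899, 0.1042]
tool_rot: [[0.907, -0.001, 0.421], [-0.421, -0.001, 0.907], [-0.001, -1.0, -0.002]]
force: [0.0, 0.1, -0.3]
grip_width: 0.0497
```

Emit:
drive_tool(
  rows=[
    {"hand": 5, "xyz": [0, 0.4, 0], "spin": 0},
    {"hand": 5, "xyz": [0, 0, 0], "spin": 0},
  ],
)

```text
t: 19.35
eef_pos: [0.4798, 0.2902, 0.1009]
tool_rot: [[0.907, -0.0, 0.421], [-0.421, 0.0, 0.907], [-0.0, -1.0, 0.0]]
force: [-0.4, 0.3, -0.8]
grip_width: 0.0499
```

Emit:
drive_tool(
  rows=[
    {"hand": 5, "xyz": [0, 0.4, 0], "spin": 0},
    {"hand": 5, "xyz": [0, 0, 0], "spin": 0},
  ],
)

```text
t: 19.55
eef_pos: [0.4796, 0.2901, 0.0967]
tool_rot: [[0.907, -0.0, 0.421], [-0.421, -0.0, 0.907], [-0.0, -1.0, -0.0]]
force: [-0.5, -0.7, -0.2]
grip_width: 0.0496
```

Emit:
drive_tool(
  rows=[
    {"hand": 5, "xyz": [0, 0.4, 0], "spin": 0},
    {"hand": 5, "xyz": [0, 0, 0], "spin": 0},
  ],
)

```text
t: 19.75
eef_pos: [0.4795, 0.29, 0.0925]
tool_rot: [[0.907, -0.001, 0.421], [-0.421, -0.0, 0.907], [-0.0, -1.0, -0.001]]
force: [-0.6, 0.7, -0.0]
grip_width: 0.0503
```

```bash
python3 - <<'E'
from h import *
im=arm.snapshot("scene")[:,:,::-1].mean(2).astype(int)
go([.4806,.2902,.09],np.degrees(1.1352)-90)
for r in range(274,292,2): print(r,im[r,328:362].tolist())
E
```

```text
t 19.8 pos [0.4796 0.29   0.0927] yaw -24.9 shift cm [0.08 0.27 0.06] spin 0.06 F [-0.1 -0.8  0.3] grip 0.0503
274 [29, 27, 26, 22, 34, 29, 34, 38, 33, 34, 33, 46, 39, 41, 43, 43, 65, 67, 63, 64, 63, 62, 66, 101, 98, 63, 48, 51, 41, 27, 22, 13, 21, 33]
276 [53, 51, 37, 38, 41, 39, 37, 36, 36, 38, 36, 32, 56, 59, 128, 155, 157, 116, 58, 49, 52, 51, 58, 91, 61, 4, 11, 12, 11, 18, 25, 32, 29, 31]
278 [53, 70, 80, 55, 28, 33, 33, 31, 32, 32, 30, 25, 62, 145, 164, 154, 157, 154, 144, 138, 132, 126, 107, 93, 90, 91, 92, 81, 71, 71, 71, 47, 33, 38]
280 [101, 79, 59, 51, 27, 33, 32, 27, 28, 24, 26, 24, 44, 51, 83, 128, 139, 141, 138, 136, 93, 50, 60, 56, 26, 5, 12, 4, 17, 114, 154, 110, 42, 15]
282 [138, 145, 93, 14, 22, 29, 23, 15, 14, 64, 61, 36, 58, 64, 58, 123, 145, 145, 139, 135, 141, 141, 94, 57, 30, 2, 2, 19, 119, 145, 140, 141, 142, 142]
284 [135, 139, 142, 136, 142, 125, 52, 43, 90, 139, 105, 58, 64, 63, 50, 108, 140, 142, 136, 132, 137, 138, 140, 145, 143, 140, 141, 140, 143, 140, 137, 139, 140, 139]
286 [137, 138, 139, 137, 138, 141, 140, 137, 139, 141, 141, 99, 61, 64, 57, 87, 131, 143, 144, 140, 135, 138, 138, 140, 141, 139, 139, 124, 131, 138, 136, 138, 141, 141]
288 [138, 123, 129, 138, 137, 138, 139, 136, 137, 138, 144, 101, 56, 63, 60, 58, 124, 144, 144, 139, 136, 137, 140, 138, 140, 140, 138, 141, 125, 129, 137, 136, 139, 142]
290 [140, 139, 138, 139, 139, 138, 139, 136, 137, 138, 140, 144, 100, 62, 64, 51, 107, 138, 144, 136, 133, 138, 139, 137, 140, 141, 138, 140, 141, 141, 137, 136, 138, 141]
```

Emit:
drive_tool(
  rows=[
    {"hand": 4, "xyz": [0.1, 0.4, 0], "spin": 0},
    {"hand": 4, "xyz": [0, 0, 0], "spin": 0},
  ],
)

```text
t: 20.0
eef_pos: [0.4806, 0.2895, 0.0885]
tool_rot: [[0.907, -0.001, 0.421], [-0.421, -0.0, 0.907], [-0.0, -1.0, -0.001]]
force: [-1.5, -1.5, 0.4]
grip_width: 0.0425
```

Emit:
drive_tool(
  rows=[
    {"hand": 4, "xyz": [0, 0.4, 0], "spin": 0},
    {"hand": 4, "xyz": [0, 0, 0], "spin": 0},
  ],
)

```text
t: 20.2
eef_pos: [0.4804, 0.2895, 0.0844]
tool_rot: [[0.907, -0.001, 0.421], [-0.421, -0.001, 0.907], [-0.001, -1.0, -0.001]]
force: [-0.5, 0.3, 0.2]
grip_width: 0.0402
```

Emit:
drive_tool(
  rows=[
    {"hand": 0.3, "xyz": [0, 0, 0], "spin": 0},
    {"hand": 0.3, "xyz": [0, 0, 0], "spin": 0},
    {"hand": 0.3, "xyz": [0, 0, 0], "spin": 0},
    {"hand": 0.3, "xyz": [0, 0, 0], "spin": 0},
    {"hand": 0.3, "xyz": [0, 0, 0], "spin": 0},
  ],
  newtons=20,
)

```text
t: 20.7
eef_pos: [0.481, 0.2897, 0.085]
tool_rot: [[0.907, 0.0, 0.421], [-0.421, 0.0, 0.907], [0.0, -1.0, 0.0]]
force: [0.4, 0.2, -1.3]
grip_width: 0.0116
```

Emit:
drive_tool(
  rows=[
    {"hand": 0.3, "xyz": [0, 0, 0], "spin": 0},
    {"hand": 0.3, "xyz": [0, 0, 0], "spin": 0},
  ],
)

```text
t: 20.9
eef_pos: [0.481, 0.2897, 0.0851]
tool_rot: [[0.907, 0.001, 0.421], [-0.421, 0.0, 0.907], [0.0, -1.0, 0.0]]
force: [-0.1, -0.4, -0.1]
grip_width: 0.0119
```

Gripped the bar at 11.9 mm. Raise the grip force and lift straight up.

Emit:
drive_tool(
  rows=[
    {"hand": 0.3, "xyz": [0, 0, 0], "spin": 0},
    {"hand": 0.3, "xyz": [0, 0, 0], "spin": 0},
    {"hand": 0.3, "xyz": [0, -0.5, 0], "spin": 0},
    {"hand": 0.3, "xyz": [0, -1, 0], "spin": 0},
    {"hand": 0.3, "xyz": [0, -2.5, 0], "spin": 0},
  ],
  newtons=55,
)

```text
t: 21.4
eef_pos: [0.4784, 0.2887, 0.1234]
tool_rot: [[0.907, -0.005, 0.421], [-0.421, -0.004, 0.907], [-0.003, -1.0, -0.006]]
force: [0.1, 0.7, -3.4]
grip_width: 0.0115
```

Emit:
drive_tool(
  rows=[
    {"hand": 0.3, "xyz": [0, -4, 0], "spin": 0},
    {"hand": 0.3, "xyz": [0, -4, 0], "spin": 0},
    {"hand": 0.3, "xyz": [0, -4, 0], "spin": 0},
    {"hand": 0.3, "xyz": [0, -2, 0], "spin": 0},
    {"hand": 0.3, "xyz": [0, 0, 0], "spin": 0},
  ],
)

```text
t: 21.9
eef_pos: [0.4822, 0.2906, 0.2687]
tool_rot: [[0.907, 0.005, 0.421], [-0.421, 0.005, 0.907], [0.003, -1.0, 0.007]]
force: [0.3, 0.2, -4.0]
grip_width: 0.0117
```

Emit:
drive_tool(
  rows=[
    {"hand": 0.3, "xyz": [0, 0, 0], "spin": -4},
    {"hand": 0.3, "xyz": [0, 0, 0], "spin": -4},
    {"hand": 0.3, "xyz": [0, 0, 0], "spin": -4},
    {"hand": 0.3, "xyz": [0, 0, 0], "spin": -2.8},
    {"hand": 0.3, "xyz": [0, 0, 0], "spin": 0},
  ],
)

```text
t: 22.4
eef_pos: [0.4794, 0.289, 0.2629]
tool_rot: [[0.984, -0.003, 0.175], [-0.175, -0.002, 0.984], [-0.003, -1.0, -0.003]]
force: [0.1, -0.4, -4.2]
grip_width: 0.0112
```

```bash
python3 - <<'E'
from h import *
go([.606,.005,.26],-10.1)
E
```

```text
t 22.4 pos [0.4794 0.289  0.2629] yaw -10.1 shift cm [ 17.45   0.32 -25.74] spin -0.0 F [ 0.1 -0.4 -4.2] grip 0.0112
```

Emit:
drive_tool(
  rows=[
    {"hand": 0.3, "xyz": [1, 0, -1.4], "spin": 0},
    {"hand": 0.3, "xyz": [2, 0, -3], "spin": 0},
    {"hand": 0.3, "xyz": [2.4, 0, -3.5], "spin": 0},
    {"hand": 0.3, "xyz": [2.4, 0, -3.5], "spin": 0},
    {"hand": 0.3, "xyz": [2.4, 0, -3.5], "spin": 0},
  ],
)

```text
t: 22.9
eef_pos: [0.5546, 0.1236, 0.2638]
tool_rot: [[0.984, -0.002, 0.176], [-0.176, -0.0, 0.984], [-0.002, -1.0, -0.001]]
force: [0.8, 0.7, -4.2]
grip_width: 0.0112
```

Emit:
drive_tool(
  rows=[
    {"hand": 0.3, "xyz": [2.4, 0, -3.5], "spin": 0},
    {"hand": 0.3, "xyz": [2.4, 0, -3.5], "spin": 0},
    {"hand": 0.3, "xyz": [1.6, 0, -2.4], "spin": 0},
    {"hand": 0.3, "xyz": [0.8, 0, -1.4], "spin": 0},
    {"hand": 0.3, "xyz": [0, 0, 0], "spin": 0},
  ],
)

```text
t: 23.4
eef_pos: [0.6066, 0.0023, 0.2637]
tool_rot: [[0.983, -0.002, 0.182], [-0.182, -0.002, 0.983], [-0.002, -1.0, -0.003]]
force: [-0.3, -0.2, -4.2]
grip_width: 0.0114
```

Emit:
drive_tool(
  rows=[
    {"hand": 0.3, "xyz": [0, 0, 0], "spin": 0},
    {"hand": 0.3, "xyz": [0, 0, 0], "spin": 0},
  ],
)

```text
t: 23.6
eef_pos: [0.6063, 0.0083, 0.2642]
tool_rot: [[0.985, -0.001, 0.173], [-0.173, 0.001, 0.985], [-0.002, -1.0, 0.001]]
force: [0.0, 0.5, -4.0]
grip_width: 0.0115
```

```bash
python3 - <<'E'
from h import *
go([.606,.005,.135],-10.1)
ims={c:arm.snapshot(c)[:,:,::-1] for c in C}; G=grads(ims)
p=arm.sense()["eef_pos"]; z=p[2]+.0149
for cams in(["scene"],["top"],["scene","top"]): print(cams,"lid",fit(G,lidm+[0,0,z],[p[0],p[1],1.395],[.015,.015,.06],cams))
for c in C: print(c,[(round(d["p"],2),np.round(np.array(d["at"])*[560,420],1).tolist()) for d in arm.pinpoint(c,"lid_notch")[:2]],proj(c,place(np.array([[-.085,0,z]]),p[0],p[1],1.395)))
E
```

```text
t 23.6 pos [0.6063 0.0083 0.2642] yaw -9.97 shift cm [ 0.05 12.92 -0.35] spin 0.13 F [ 0.   0.5 -4. ] grip 0.0115
['scene'] lid (array([0.6093, 0.0108, 1.4436]), np.float64(107.6))
['top'] lid (array([0.6045, 0.01  , 1.4099]), np.float32(88.6))
['scene', 'top'] lid (array([0.6056, 0.0105, 1.4079]), np.float32(187.5))
scene [(0.8, [254.8, 185.6])] [[259.03819455 180.91744052]]
top [(0.62, [299.5, 173.8])] [[302.36298384 172.37469267]]
```

The lid sits over the pan within ~2 mm by fit. Lower it with the handle through the notch, watching the force.

Emit:
drive_tool(
  rows=[
    {"hand": 0.3, "xyz": [0, 1, -0.4], "spin": 0.1},
    {"hand": 0.3, "xyz": [0, 2, 0], "spin": 0},
    {"hand": 0.3, "xyz": [0, 2, 0], "spin": 0},
    {"hand": 0.3, "xyz": [0, 0, 0], "spin": 0},
    {"hand": 0.3, "xyz": [0, 0, 0], "spin": 0},
  ],
)

```text
t: 24.3
eef_pos: [0.6061, 0.0022, 0.2147]
tool_rot: [[0.984, -0.001, 0.177], [-0.177, -0.0, 0.984], [-0.001, -1.0, -0.0]]
force: [-0.5, 0.0, -3.3]
grip_width: 0.0113
```

Emit:
drive_tool(
  rows=[
    {"hand": 0.3, "xyz": [0, 1.5, 0], "spin": 0},
    {"hand": 0.3, "xyz": [0, 1.5, 0], "spin": 0},
    {"hand": 0.3, "xyz": [0, 1.5, 0], "spin": 0},
    {"hand": 0.3, "xyz": [0, 0, 0], "spin": 0},
    {"hand": 0.3, "xyz": [0, 0, 0], "spin": 0},
  ],
)

```text
t: 24.8
eef_pos: [0.606, 0.0023, 0.1693]
tool_rot: [[0.984, -0.001, 0.177], [-0.177, -0.0, 0.984], [-0.001, -1.0, -0.0]]
force: [1.1, 1.4, -3.1]
grip_width: 0.011
```

```bash
python3 - <<'E'
from h import *
go([.606,.005,.135],-10.1)
ims={c:arm.snapshot(c)[:,:,::-1] for c in C}; G=grads(ims)
p=arm.sense()["eef_pos"]; z=p[2]+.0149
for cams in(["scene"],["top"],["scene","top"]): print(cams,"lid",fit(G,lidm+[0,0,z],[p[0],p[1],1.395],[.015,.015,.06],cams))
for c in C:
  for l in("scoop","lid_notch"): print(c,l,[(round(d["p"],2),np.round(np.array(d["at"])*[560,420],1).tolist()) for d in arm.pinpoint(c,l)[:2]])
E
```

```text
t 24.8 pos [0.606  0.0023 0.1693] yaw -10.2 shift cm [-0.05  3.43  0.27] spin -0.1 F [ 1.1  1.4 -3.1] grip 0.011
['scene'] lid (array([0.6095, 0.0019, 1.455 ]), np.float32(113.1))
['top'] lid (array([0.6037, 0.0044, 1.4018]), np.float64(64.4))
['scene', 'top'] lid (array([0.6059, 0.004 , 1.3925]), np.float32(168.2))
scene scoop []
scene lid_notch [(0.96, [260.8, 201.2])]
top scoop [(0.83, [455.5, 283.9]), (0.47, [305.7, 187.5])]
top lid_notch [(0.55, [297.9, 184.8])]
```

Emit:
drive_tool(
  rows=[
    {"hand": 0.3, "xyz": [0, 0.7, 0.2], "spin": 0},
    {"hand": 0.3, "xyz": [0, 0.8, 0], "spin": 0},
    {"hand": 0.3, "xyz": [0, 0.6, 0], "spin": 0},
    {"hand": 0.3, "xyz": [0, 0, 0], "spin": 0},
    {"hand": 0.3, "xyz": [0, 0, 0], "spin": 0},
  ],
)

```text
t: 25.6
eef_pos: [0.6065, 0.0041, 0.1485]
tool_rot: [[0.984, -0.001, 0.177], [-0.177, -0.0, 0.984], [-0.001, -1.0, -0.0]]
force: [-0.1, 0.3, -3.9]
grip_width: 0.0117
```

Emit:
drive_tool(
  rows=[
    {"hand": 0.3, "xyz": [0, 0.3, 0], "spin": 0},
    {"hand": 0.3, "xyz": [0, 0.3, 0], "spin": 0},
    {"hand": 0.3, "xyz": [0, 0, 0], "spin": 0},
  ],
)

```text
t: 25.9
eef_pos: [0.6063, 0.0043, 0.1425]
tool_rot: [[0.984, -0.001, 0.177], [-0.177, 0.0, 0.984], [-0.001, -1.0, -0.0]]
force: [1.4, -0.1, -4.1]
grip_width: 0.0115
```

Emit:
drive_tool(
  rows=[
    {"hand": 0.3, "xyz": [0, 0.3, 0], "spin": 0},
    {"hand": 0.3, "xyz": [0, 0, 0], "spin": 0},
  ],
)

```text
t: 26.1
eef_pos: [0.6063, 0.0043, 0.1395]
tool_rot: [[0.984, -0.001, 0.177], [-0.177, 0.0, 0.984], [-0.001, -1.0, -0.0]]
force: [-0.2, 0.2, -5.1]
grip_width: 0.0113
```

Emit:
drive_tool(
  rows=[
    {"hand": 0.3, "xyz": [0, 0.2, 0], "spin": 0},
    {"hand": 0.3, "xyz": [0, 0, 0], "spin": 0},
  ],
)

```text
t: 26.3
eef_pos: [0.6064, 0.0043, 0.1377]
tool_rot: [[0.984, -0.0, 0.177], [-0.177, 0.0, 0.984], [-0.0, -1.0, -0.0]]
force: [0.2, -0.6, -4.6]
grip_width: 0.0116
```

Emit:
drive_tool(
  rows=[
    {"hand": 0.3, "xyz": [0, 0.2, 0], "spin": 0},
    {"hand": 0.3, "xyz": [0, 0, 0], "spin": 0},
  ],
)

```text
t: 26.5
eef_pos: [0.6064, 0.0043, 0.1357]
tool_rot: [[0.984, -0.0, 0.177], [-0.177, 0.0, 0.984], [-0.0, -1.0, -0.0]]
force: [-0.4, -0.6, -4.3]
grip_width: 0.0113
```

Emit:
drive_tool(
  rows=[
    {"hand": 0.3, "xyz": [0, 0.1, 0], "spin": 0},
    {"hand": 0.3, "xyz": [0, 0, 0], "spin": 0},
  ],
)

```text
t: 26.7
eef_pos: [0.6067, 0.0042, 0.1351]
tool_rot: [[0.984, 0.0, 0.177], [-0.177, 0.0, 0.984], [0.0, -1.0, 0.0]]
force: [-0.1, 0.4, -3.6]
grip_width: 0.0114
```

Emit:
drive_tool(
  rows=[
    {"hand": 0.3, "xyz": [0, 0.1, 0], "spin": 0},
    {"hand": 0.3, "xyz": [0, 0, 0], "spin": 0},
  ],
)

```text
t: 26.9
eef_pos: [0.6067, 0.0043, 0.1351]
tool_rot: [[0.984, 0.0, 0.177], [-0.177, 0.001, 0.984], [0.0, -1.0, 0.001]]
force: [-3.4, 0.0, 4.9]
grip_width: 0.0113
```

Emit:
drive_tool(
  rows=[
    {"hand": 0.3, "xyz": [0, 0.1, 0], "spin": 0},
    {"hand": 0.3, "xyz": [0, 0, 0], "spin": 0},
  ],
)

```text
t: 27.1
eef_pos: [0.6067, 0.0043, 0.135]
tool_rot: [[0.984, 0.001, 0.177], [-0.177, 0.001, 0.984], [0.0, -1.0, 0.001]]
force: [-5.4, 0.1, 11.0]
grip_width: 0.0112
```

Contact at exactly the seated height (0.135). Release, back off upward and swing away.

Emit:
drive_tool(
  rows=[
    {"hand": 2.5, "xyz": [0, -0.1, 0], "spin": 0},
    {"hand": 4, "xyz": [0, 0, 0], "spin": 0},
    {"hand": 5, "xyz": [0, 0, 0], "spin": 0},
    {"hand": 5, "xyz": [0, 0, 0], "spin": 0},
    {"hand": 5, "xyz": [0, 0, 0], "spin": 0},
  ],
)

```text
t: 27.6
eef_pos: [0.6067, 0.0042, 0.1337]
tool_rot: [[0.984, -0.0, 0.177], [-0.177, -0.0, 0.984], [-0.0, -1.0, -0.0]]
force: [-0.0, 0.1, -0.9]
grip_width: 0.0433
```

Emit:
drive_tool(
  rows=[
    {"hand": 5, "xyz": [0, -2, 0], "spin": 0},
    {"hand": 5, "xyz": [0, -4, 0], "spin": 0},
    {"hand": 5, "xyz": [0, -4, 0], "spin": 0},
    {"hand": 5, "xyz": [0, -4, 0], "spin": 0},
    {"hand": 5, "xyz": [0, 0, 0], "spin": 0},
  ],
)

```text
t: 28.1
eef_pos: [0.6101, 0.0036, 0.2801]
tool_rot: [[0.984, 0.012, 0.177], [-0.177, 0.001, 0.984], [0.011, -1.0, 0.003]]
force: [-0.4, -0.9, -0.0]
grip_width: 0.0498
```

Emit:
drive_tool(
  rows=[
    {"hand": 5, "xyz": [-0.5, 0, 4.9], "spin": -4.7},
    {"hand": 5, "xyz": [-0.5, 0, 4.9], "spin": -4.7},
    {"hand": 5, "xyz": [-0.5, 0, 4.9], "spin": -4.7},
    {"hand": 5, "xyz": [-0.5, 0, 4.9], "spin": -4.7},
    {"hand": 5, "xyz": [0, 0, 4.9], "spin": -4.7},
  ],
)

```text
t: 28.6
eef_pos: [0.5894, 0.2505, 0.2731]
tool_rot: [[0.972, -0.001, -0.233], [0.233, -0.0, 0.972], [-0.001, -1.0, 0.0]]
force: [1.3, 0.0, -0.2]
grip_width: 0.0504
```

Emit:
drive_tool(
  rows=[
    {"hand": 5, "xyz": [0, 0, 4.9], "spin": -4.7},
    {"hand": 5, "xyz": [0, 0, 4.9], "spin": -4.7},
    {"hand": 5, "xyz": [0, 0, 0], "spin": 0},
    {"hand": 5, "xyz": [0, 0, 0], "spin": 0},
    {"hand": 5, "xyz": [0, 0, 0], "spin": 0},
  ],
)

```text
t: 29.1
eef_pos: [0.5643, 0.3412, 0.2735]
tool_rot: [[0.923, -0.0, -0.384], [0.384, -0.001, 0.923], [-0.001, -1.0, -0.001]]
force: [0.4, -0.2, -0.4]
grip_width: 0.0498
```

```bash
python3 - <<'E'
from h import *
go([.606,.005,.26],-10.1)
ims={c:arm.snapshot(c)[:,:,::-1] for c in C}; G=grads(ims)
for c in C: cv2.imwrite(f"pics/{c}_end.png",ims[c])
for z in(.145,.15,.155,.16):
  print(z,[fit(G,lidm+[0,0,z],[.6058,.0057,1.395],[.012,.012,.06],cams) for cams in(["scene"],["top"],["scene","top"])])
a=1.3948; R=np.array([[np.cos(a),-np.sin(a)],[np.sin(a),np.cos(a)]])
D={}
for c in C:
  for l in("scoop","scoop_grip","scoop_hook","lid","lid_notch"):
    D[c,l]=[(round(d["p"],2),np.round(np.array(d["at"])*[560,420],1).tolist()) for d in arm.pinpoint(c,l)[:3]]; print(c,l,D[c,l])
q=np.array([[-.094,0,.15],[-.078,0,.196],[-.075,0,.22]]);print({c:np.round(proj(c,place(q,.6058,.0057,a)),1).tolist() for c in C})
o={c:cv2.imread(f"pics/{c}0.png") for c in C}
for c in C: # bystander check: image difference boxes
    d=(cv2.absdiff(o[c],ims[c].astype(np.uint8)).max(2)>40).astype(np.uint8)
    n,_,st,_=cv2.connectedComponentsWithStats(cv2.morphologyEx(d,cv2.MORPH_OPEN,np.ones((3,3)))); print(c,st[1:,:].tolist())
E
```

```text
t 29.1 pos [0.5643 0.3412 0.2735] yaw 22.56 shift cm [ -9.05   1.39 -32.64] spin 32.66 F [ 0.4 -0.2 -0.4] grip 0.0498
0.145 [(array([0.6036, 0.0026, 1.4001]), np.float64(107.4)), (array([0.6066, 0.0065, 1.4041]), np.float64(87.2)), (array([0.6057, 0.0045, 1.4024]), np.float64(187.5))]
0.15 [(array([0.6052, 0.0055, 1.397 ]), np.float64(107.5)), (array([0.6051, 0.0062, 1.4053]), np.float32(87.3)), (array([0.6052, 0.006 , 1.3998]), np.float64(194.5))]
0.155 [(array([0.607 , 0.0084, 1.3939]), np.float64(107.5)), (array([0.6039, 0.0061, 1.4012]), np.float64(87.1)), (array([0.6045, 0.0072, 1.4012]), np.float64(191.2))]
0.16 [(array([0.6084, 0.0112, 1.3908]), np.float32(107.2)), (array([0.6026, 0.0059, 1.4023]), np.float32(86.5)), (array([0.6043, 0.0079, 1.3979]), np.float64(178.1))]
scene scoop [(0.5, [270.3, 126.5]), (0.46, [260.2, 199.4])]
scene scoop_grip [(0.67, [258.6, 204.7]), (0.66, [260.2, 117.6]), (0.47, [261.4, 196.2])]
scene scoop_hook [(0.56, [271.7, 137.0]), (0.43, [260.4, 201.1])]
scene lid [(0.77, [270.0, 223.7])]
scene lid_notch [(0.89, [258.9, 204.8])]
top scoop [(0.73, [3
[... 1252 characters left out ...]
, 10, 25, 124], [380, 215, 61, 80, 1565], [256, 235, 26, 14, 197], [558, 249, 2, 3, 6], [265, 251, 24, 20, 290], [310, 275, 9, 14, 65], [501, 274, 59, 80, 2867], [426, 295, 27, 22, 404]]
top [[46, 112, 143, 241, 12645], [237, 155, 68, 30, 1324], [64, 172, 13, 17, 144], [79, 174, 7, 33, 161], [230, 177, 76, 33, 912], [344, 196, 13, 5, 49], [302, 205, 161, 171, 5969], [240, 210, 57, 30, 927], [171, 225, 27, 22, 260], [314, 243, 17, 17, 203], [424, 244, 19, 12, 144], [406, 246, 4, 4, 15], [150, 307, 6, 20, 104], [0, 322, 375, 98, 15124], [138, 342, 22, 14, 103], [318, 375, 4, 3, 12], [304, 378, 7, 3, 21], [388, 381, 28, 19, 319], [266, 390, 4, 3, 12], [144, 404, 14, 8, 82], [360, 418, 4, 2, 8]]
```

```bash
python3 -c "
from workcell import arm
print(arm.hand_in())"
```

```text
the job is handed in; nothing more can be done
None
```

I moved the scoop from the round pot to the middle of the deep pan's short side nearest −y, with its bowl inside, and let go. I then moved the notched lid across, lowered it with the scoop's handle through the notch, released it and swung the arm clear. I handed in at about 29 s; no verdict was reported.

**Lid, last checks:** Both cameras agree best with the lid at rim height (z 0.150 m). It lies within about 1 mm of the pan's centre and 0.3° of its direction. Contact came at exactly the expected seated height, 50 mm above its seat on the shallow pan.

**Scoop, last checks:** After the lid went on, the scoop still shows within a few pixels of where it should hang. Triangulated right after release, two readings put the hook at 98 and 104 mm along the pan's length (limit 103 mm). The 104 mm reading fitted the pictures poorly, and at that distance the bar would overlap the flange. Of the same two readings, the hook one puts the arch's underside at about 142 mm and the origin one at 146 mm (limit 147–157 mm). The 8 N contact at rim height speaks for it resting on the rim.

**What went wrong or disagreed:**
- **First lid grasp:** the fingers closed above the bar, because their tips sit about 20 mm higher than the reported tool position. I reopened, went lower and gripped it properly.
- **Scoop edge fit:** the first fit was wrong, so I replaced it with hand triangulation.
- **Bystanders:** I checked these only by comparing the pictures before and after. The arm's own shadow hid part of that comparison, but I saw no sign that any had moved.

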